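# Prop the socket shelf with the screw jack, then plug in the bridging plug

## Robot

A 7-joint arm with a two-finger parallel gripper is mounted at the origin on the work surface. World frame = base frame: x ahead of the robot, y to its left, z up, the work surface at z = 0. Lengths are in m, angles in rad, forces in N, time in s.
With the tool pointing down it reaches from about 0.425 to 0.925 m from the base axis. Payload 6.8 kg.
Tool frame: the origin (TCP) lies midway between the tips of the shut fingers; the grasp point (between the pads) lies 19 mm behind it; x points along the fingers, z is the direction in which the jaws open and shut, and the axes are right-handed (so a half turn about x gives the same grasp; the last joint's range is limited). The gripper opens to 85 mm and grips with 20 to 120 N. Pads are 22 mm wide; open, the fingers measure 114 mm over their backs; the gripper's body (76 mm by 85 mm) begins 54 mm behind the grasp point. The pads swing forward as they close: fully open they stand 13 mm farther back than shut.
Start: joints at [-1.215, 0.477, 0.022, 1.555, -0.011, 1.109, -0.083], TCP at [0.302, 0.604, 0.231] pointing down, gripper open.
Joint ranges: [-2.96, 2.96], [-0.34, 2.1], [-1.41, 1.46], [0.24, 2.44], [-1.37, 4.51], [0.17, 1.92], [-2.96, 2.96]. Speed limits (rad/s): [2.39, 2.39, 3.14, 3.14, 3.14, 3.14, 3.14].

## Interface

Orientations are given as a unit quaternion [w, x, y, z].
In Python, from station import bot gives the robot as it stands. The module is installed in compiled form; this text tells all that it offers.
- The arm moves only by the shell command python3 -m jog 'ROWS' [FORCE]. ROWS is text: rows parted by semicolons, each of 7 numbers parted by spaces: the shift along the tool's x, y, z in mm, then the turn, a rotation vector about the tool's x, y, z in units of 6 degrees (1.0 is 6 degrees), then the finger opening in mm, from 0 to 85.4. A call has 1 to 5 rows; each row shifts and turns the commanded pose from where the row before left it, along the tool's axes as they then stand; what a row does not reach is not made up. A row lasts 1/10 s, in which the tool goes at most 50 mm and 8.59 degrees, less where a joint would pass 70% of its speed; a pose out of reach is approached as far as the arm can. A call with a gripper value outside its range is refused whole. The fingers move at their own pace and stop on an object; FORCE is the grip in N (left out, the last holds). Time passes only in rows, so rows that do not move let the fingers close. It gives the time, the measured TCP pose, the force and the opening at its end, in the units of the state.
- bot.get_obs(): the state, without advancing time (a new reading comes with each control period).
- bot.read_camera(name): name is "scene" or "top"; returns (picture, depth): 420x560x3 uint8, red, green, blue; 420x560 float32, m along the optical axis (not along the pixel's ray), 0 where there is no reading.
- bot.calibration(name): a dict with "fx", "fy", "cx", "cy" (pixels), "D" ([k1, k2, p1, p2, k3] as OpenCV has them; the pictures are not rectified), "T" (4x4, takes a point from camera to world coordinates). Camera axes: x right, y up, looking along -z (the intrinsics and any distortion apply to the point x, -y, -z); pixel columns grow to the right and rows downward; lengths in m; the calibration is good to about 2 mm. A picture is of the moment at which its call begins. calibration takes no time and is no camera call.
- bot.hand_in(): hands the job in, once; it reports no verdict.
The state is a dict: "t": time; "q": joint angles; "joint_vel": joint speeds; "joint_torque": joint torques, N m; "eef_pos": TCP position; "tool_rot": TCP orientation; "contact_force": force on the tool from outside, world axes, zero at the start; "torque": the same for the moment, N m; "gripper_width": opening from 0.0 (shut) to 1.0 (fully open).
Only numpy, scipy, OpenCV 4.12 (cv2) and the standard library are available. Lean on these libraries where they do the work, as an engineer would, in place of code of your own. Each camera call takes 0.05 s, during which the arm holds its last target.

## Task

The plywood shelf that carries the grey socket box gives when something is pushed into it, so prop it first: wind up the screw jack under it by the red crank knob until the jack's platform just touches the underside of the shelf, without jacking the shelf up. Then push the yellow bridging plug fully home in the open socket, let go of it, and leave the shelf resting on the jack and the other things on the table where they are.

Things in the scene. Friction and masses are not known exactly. Their poses are not given: they have to be found in the camera images.
- stand: Plywood demo stand, fixed. Origin on the table under the middle of the socket box; z up. Its upright panel (340 mm along x, 280 mm high) stands 165 to 183 mm from the origin towards -y, foot board and braces behind it; the shelf sticks out of it towards +y and carries the grey socket box (136 mm along x, 95 along y, 50 high): one open socket and, towards +x, a flat shut cover 5 mm high.
- shelf: Plywood shelf, 140 mm (x) by 215 mm (y), 15 mm thick, held along one edge on the panel by a thin steel angle that gives: about 1.5 N per mm, up or down, at the socket box; it springs back. Origin in the middle of that edge, at the underside; axes as the stand's. Underside 172 mm above the table; free edge 52 mm from the stand's origin towards +y.
- shelf_under (a point): Point on the underside of the shelf below the middle of the socket box, about straight above the middle of the jack's platform. Axes as the shelf's.
- socket (a point): Centre of the mouth of the open socket, in the top face of the socket box, inside a yellow outline; 237 mm above the table. z points out of the hole, x and y along the shelf's x and y. The hole is rectangular, 30 mm along x and 62 mm along y, 24 mm deep, with a 2 mm chamfer.
- platform: Top plate of the aluminium screw jack (two stacked scissors between two plates, 165 mm along x by 150 mm along y, plate 8 mm thick), under the shelf. Axes as the jack's: z up, y along the screw towards the crank end. It moves straight up and down. The jack stays put on the table.
- platform_top (a point): Centre of the top face of the jack's platform. The platform touches the shelf when this is as high as the shelf's underside; at the start it is 9 to 18 mm lower.
- crank (a joint): Angle of the jack's crank (rad), 0 to 18. It grows, and the platform rises, when the crank is turned clockwise as seen by someone facing the crank end of the jack (looking along the jack's -y). One turn raises the platform by 10.6 mm. Stiff: about 4 N at the knob; it stays where it is left.
- screw_axis (a point): Point on the jack's screw axis, level with the middle of the knob's length (153 mm from the middle of the jack, towards its +y). y points outwards along the screw, z up. It rises half as fast as the platform.
- knob_grip (a point): Middle of the red crank knob: a round handle, 18 mm across, 64 mm long, parallel to the screw and 40 mm from its axis. It spins freely on its pin, so it can be held from above and carried round its upright circle. At crank angle a it lies from screw_axis by 40 mm x (-sin a along x, cos a along z), in screw_axis' axes. The crank arm is 41 to 49 mm nearer the jack. Lowest 40 mm above the table.
- plug_center (a point): Centre of the loose yellow bridging plug (70 mm high, 180 g), 35 mm above its foot. At the start it stands upright on its black tongue: 28 mm (x) by 60 mm (y), 22 mm high, foot bevelled. The yellow hood above is 40 mm (x) by 74 mm (y) by 48 mm high; its underside, the shoulder, lies 13 mm below this point and rests on the socket box when fully home. Either way round fits. z up.
- tape: Roll of yellow tape lying flat, 104 mm in diameter, 45 mm high, bystander. Origin at its underside.
- driver: Screwdriver with an orange handle, 200 mm, lying on the table, bystander.
- spanner: Steel spanner, 170 mm, lying on the table, bystander.
- tester: Red hand-held tester, 150 x 78 x 40 mm, lying on its back, bystander. Origin at its underside.
- jar: Pale yellow jar with a blue lid, 80 mm in diameter, 170 mm high, bystander. Origin at its underside.
- mug: Yellow mug, 80 mm in diameter, 90 mm high, bystander. Origin at its underside.
Not all that is in view belongs to the job. What is shaped like the part that bears plug_center but blue or white is not meant.

How it is judged:
On the way:
1. the jack's platform touches the underside of the shelf and has not lifted it by more than 4 mm, while the plug is still out of the socket (contact force between platform and shelf above 0.3 N and distance of shelf_under from where it was at the start of the episode below 0.004 m and distance between plug_center and socket above 0.05 m), for 0.3 s.
At the end, for the whole second after the job is handed in: The jack's platform bears on the underside of the shelf (more than 0.3 N), the shelf is within 4 mm of its height at the start, and the yellow plug is fully home in the open socket: its shoulder within 2.5 mm of the socket box, centred within 4 mm and square to it within 0.06 rad (contact force between platform and shelf above 0.3 N and distance of shelf_under from where it was at the start of the episode below 0.004 m and z of plug_center in the frame of socket below 0.0155 m and horizontal distance between plug_center and socket below 0.004 m and angle between the z axis of plug_center and the z axis of socket, either way round below 0.06 rad); the robot touches nothing.
It fails at once if the shelf is forced up or pressed down by more than 7 mm (distance of shelf_under from where it was at the start of the episode above 0.007 m).
It fails at once if one of the bystanders is moved by more than 30 mm (distance of any of tape, driver, spanner, tester, jar, mug from where it was at the start of the episode above 0.03 m).
It also fails if it takes over 64 s, if anything falls off the work surface, if the arm or the gripper's body presses on something with over 40 N, if the wrist force passes 120 N, or if a joint passes its speed limit or range.

## Working session

There is one attempt and no reset: what is moved stays moved. The work goes in short steps, Python scripts to look and compute and a shell command to move; the robot and the scene stay as the last step left them, time stands still between calls to the robot, and variables do not carry over. Pictures are saved under pics/ and viewed, and the job is handed in when it is done.

```bash
mkdir -p pics; ls; python3 - <<'E'
from station import bot
import cv2,numpy as np
o=bot.get_obs(); print({k:np.round(v,4) for k,v in o.items()})
for n in("scene","top"):
    p,d=bot.read_camera(n); cv2.imwrite(f"pics/{n}0.png",p[:,:,::-1]); np.savez(f"{n}0.npz",p=p,d=d)
    c=bot.calibration(n); print(n,{k:np.round(v,4) for k,v in c.items()})
E
```

```text
pics
{'t': np.float64(0.0), 'q': array([-1.2151,  0.4778,  0.0223,  1.5564, -0.0115,  1.1093, -0.0831]), 'joint_vel': array([-0.0002, -0.0007,  0.0001,  0.0002, -0.0006, -0.0025,  0.0009]), 'joint_torque': array([-2.00000e-04, -5.96440e+01,  1.60790e+00, -2.81205e+01,
        1.25000e-02,  9.10000e-03,  0.00000e+00]), 'eef_pos': array([0.3017, 0.6032, 0.2303]), 'tool_rot': array([ 0.601 , -0.3721,  0.602 ,  0.3714]), 'contact_force': array([ 0.5807, -0.6776,  0.3866]), 'torque': array([-0.0329, -0.0526, -0.0454]), 'gripper_width': np.float64(1.0002)}
scene {'fx': np.float64(473.7048), 'fy': np.float64(473.7048), 'cx': np.float64(281.3019), 'cy': np.float64(210.62), 'D': array([-0.1261,  0.    ,  0.    ,  0.    ,  0.    ]), 'T': array([[ 0.1545, -0.6968,  0.7004,  1.5567],
       [ 0.988 ,  0.1074, -0.111 ,  0.0037],
       [ 0.0021,  0.7092,  0.705 ,  1.1901],
       [ 0.    ,  0.    ,  0.    ,  1.    ]])}
top {'fx': np.float64(428.9917), 'fy': np.float64(428.9917), 'cx': np.float64(285.5576), 'cy': np.float64(212.0671), 'D': array([-0.1313,  0.    ,  0.    ,  0.    ,  0.    ]), 'T': array([[-0.0105,  0.9917, -0.128 ,  0.3694],
       [-0.9994, -0.0146, -0.0311,  0.1394],
       [-0.0327,  0.1276,  0.9913,  1.2637],
       [ 0.    ,  0.    ,  0.    ,  1.    ]])}
```

View pics/scene0.png

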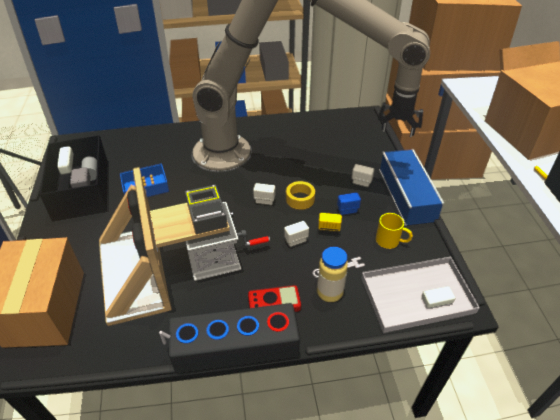

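View pics/top0.png

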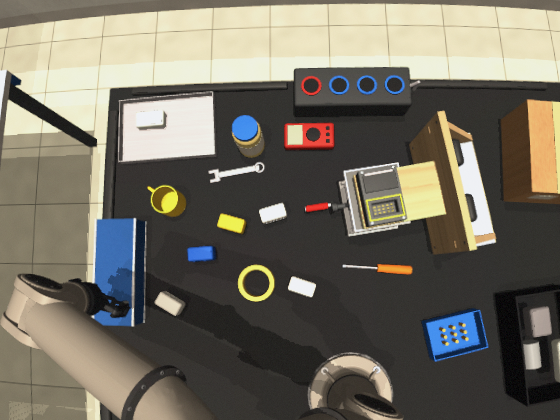

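```bash
cat > h.py <<'E'
import numpy as np,cv2
from station import bot
def cal(n):
    c=bot.calibration(n);K=np.array([[c["fx"],0,c["cx"]],[0,c["fy"],c["cy"]],[0,0,1]]);return K,np.array(c["D"]),np.array(c["T"])
def ray(n,uv):
    K,D,T=cal(n);u=cv2.undistortPoints(np.array(uv,float).reshape(-1,1,2),K,D).reshape(-1,2)
    d=np.c_[u[:,0],-u[:,1],-np.ones(len(u))]@T[:3,:3].T
    return T[:3,3],d
def onz(n,uv,z):
    o,d=ray(n,uv);return o+d*((z-o[2])/d[:,2])[:,None]
def dep(n,uv,dimg):
    o,d=ray(n,uv);uv=np.round(np.array(uv).reshape(-1,2)).astype(int)
    return o+d*dimg[uv[:,1],uv[:,0]][:,None]
def proj(n,P):
    K,D,T=cal(n);p=(np.array(P,float).reshape(-1,3)-T[:3,3])@T[:3,:3]
    p=p*[1,-1,-1];return cv2.projectPoints(p,np.zeros(3),np.zeros(3),K,D)[0].reshape(-1,2)
def crop(n,x0,y0,x1,y1,name,s=4,img=None):
    p=img if img is not None else np.load(f"{n}0.npz")["p"]
    c=cv2.resize(p[y0:y1,x0:x1,::-1],None,fx=s,fy=s,interpolation=cv2.INTER_CUBIC);cv2.imwrite(f"pics/{name}.png",c)
E
python3 - <<'E'
from h import *
crop("top",290,145,450,265,"c_top",5)
crop("scene",170,170,320,290,"c_sc",5)
crop("top",190,190,310,270,"c_plug",6)
E
```

```text
(no output)
```

View pics/c_top.png

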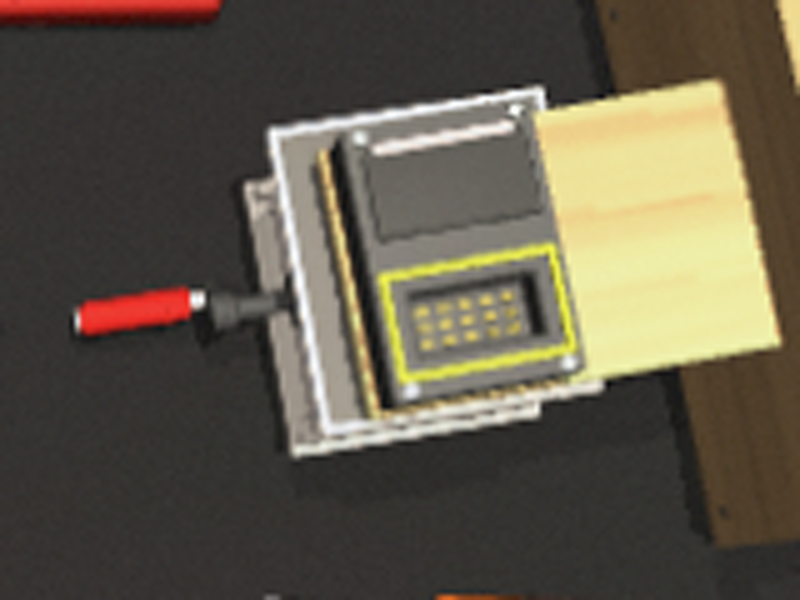

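View pics/c_sc.png

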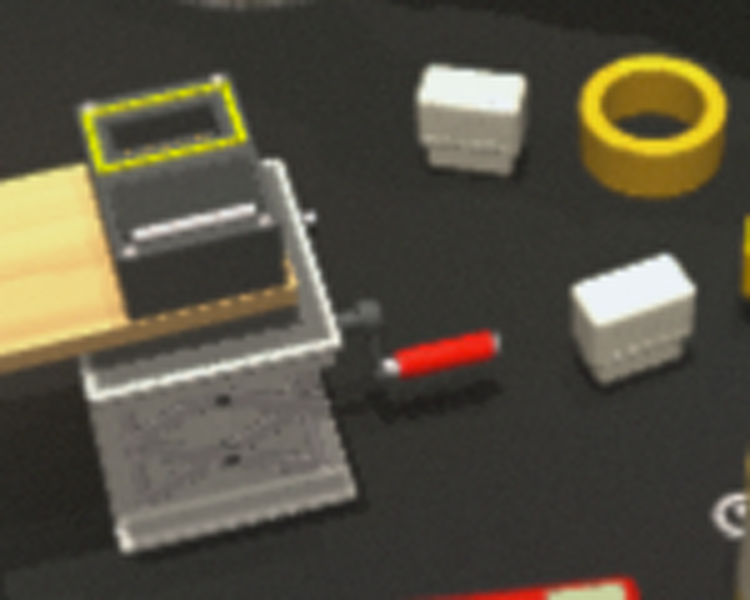

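View pics/c_plug.png

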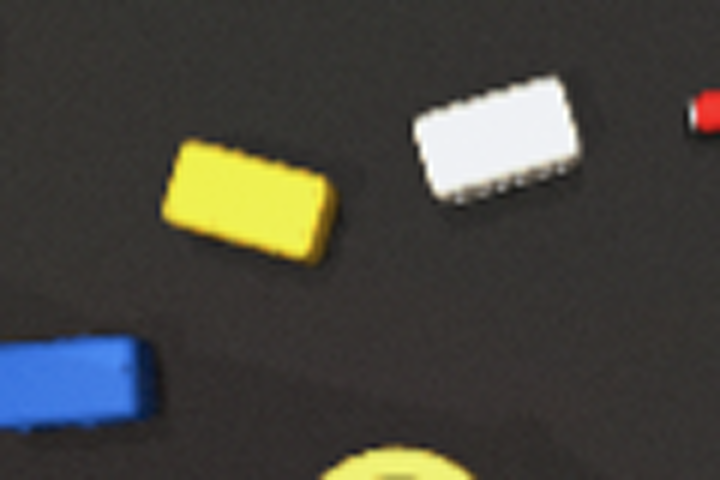

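```bash
cat > meas.py <<'E'
from h import *
def masks(p):
    hsv=cv2.cvtColor(p,cv2.COLOR_RGB2HSV)
    return cv2.inRange(hsv,(22,120,90),(34,255,255)), cv2.inRange(hsv,(0,170,80),(6,255,255))|cv2.inRange(hsv,(174,170,80),(180,255,255))
E
python3 - <<'E'
from meas import *
for n in("scene","top"):
    z=np.load(n+"0.npz");p,d=z["p"],z["d"]
    Y,R=masks(p)
    for nm,m in(("Y",Y),("R",R)):
        k,l,s,c=cv2.connectedComponentsWithStats(m)
        for i in range(1,k):
            if s[i,4]>40:
                pts=np.argwhere(l==i)[:,::-1]
                r=cv2.minAreaRect(pts.astype(np.float32))
                P=dep(n,pts,d);ok=(d[pts[:,1],pts[:,0]]>0)
                print(n,nm,s[i],np.round(c[i],1),np.round(r[0],1),np.round(r[1],1),round(r[2],1),np.round(np.median(P[ok],0),3),np.round(P[ok][:,2].max(),3))
E
```

```text
scene Y [535 166  13  13  71] [540.9 172. ] [540.8 171.7] [16.3  4.2] 45.0 [0.339 1.248 0.021] 0.035
scene Y [285 181  31  24 348] [300.2 191.3] [300.1 191. ] [29.3 22.4] 20.0 [0.322 0.267 0.044] 0.053
scene Y [186 186  34  19 164] [201.7 195.2] [202.4 194.9] [13.3 31.6] 77.5 [ 0.515 -0.07   0.239] 0.246
scene Y [318 212  24  19 372] [329.6 220.6] [329.5 220.9] [23.2 17.3] 3.2 [0.509 0.333 0.067] 0.078
scene Y [376 212  37  37 900] [391.2 230.4] [390.9 229.3] [35.5 36.4] 68.2 [0.586 0.525 0.056] 0.096
scene Y [319 259  28  21 298] [332.  271.7] [331.5 270.3] [27.8 18. ] 11.3 [0.775 0.271 0.138] 0.159
scene Y [318 290  25  12 113] [329.4 297.3] [329.5 296.4] [24.3  9.8] 7.1 [0.778 0.271 0.016] 0.033
scene R [249 236  20  10 113] [258.5 240.4] [258.6 240.4] [ 5.8 18.9] 76.0 [0.547 0.089 0.05 ] 0.057
scene R [293 285   8  26  98] [297.  300.1] [296.5 297.5] [25.  7.] 90.0 [0.793 0.176 0.033] 0.095
scene R [248 287  33  21 410] [262.7 297. ] [264.  297.1] [17.1 32.2] 82.9 [0.754 0.071 0.034] 0.046
scene R [267 312  22  20 176] [277.5 321.8] [277.5 321.5] [19.8 19.8] 45.0 [0.891 0.1   0.106] 0.111
top Y [147 185  35  30 482] [165.3 199.4] [164.5 199.5] [29.4 33.2] 85.9 [0.571 0.535 0.008] 0.096
top Y [366 194  40  28 202] [385.6 207.2] [385.2 207.2] [22.4 36.6] 79.7 [ 0.51  -0.072  0.238] 0.243
top Y [217 213  28  20 378] [230.7 222.8] [231.  223.1] [27.1 15. ] 15.9 [0.495 0.332 0.069] 0.077
top Y [238 264  37  38 544] [255.9 282.1] [255.8 282.8] [36.1 36.8] 45.0 [0.329 0.264 0.044] 0.053
top R [301  76  20  19 134] [311.   85.5] [310.5  85. ] [18. 19.] 90.0 [0.883 0.099 0.104] 0.11
top R [284 123  51  26 757] [312.5 135.8] [309.  135.5] [25. 50.] 90.0 [0.751 0.087 0.033] 0.044
top R [306 202  22  10 149] [316.5 206.8] [316.5 206.8] [ 6.7 22. ] 81.3 [0.54  0.088 0.049] 0.057
```

```bash
cat >> meas.py <<'E'
def tri(uvs,uvt):
    o1,d1=ray("scene",uvs);o2,d2=ray("top",uvt);d1=d1[0]/np.linalg.norm(d1[0]);d2=d2[0]/np.linalg.norm(d2[0])
    A=np.c_[d1,-d2];t=np.linalg.lstsq(A,o2-o1,rcond=None)[0];a=o1+d1*t[0];b=o2+d2*t[1];return (a+b)/2,np.linalg.norm(a-b)*1e3
def comp(m,near,amin=40):
    k,l,s,c=cv2.connectedComponentsWithStats(m)
    i=min([i for i in range(1,k) if s[i,4]>amin],key=lambda i:np.hypot(*(c[i]-near)));return (l==i)
E
python3 - <<'E'
from meas import *
I={n:np.load(n+"0.npz") for n in("scene","top")}
M={n:masks(I[n]["p"]) for n in I}
def rect(n,ci,near):
    m=comp(M[n][ci],np.array(near));pts=np.argwhere(m)[:,::-1].astype(np.float32);return cv2.minAreaRect(pts),pts
# knob
ks,kt=rect("scene",1,(258,240)),rect("top",1,(316,207))
print("knob",tri(ks[0][0],kt[0][0]))
for n,k in(("scene",ks),("top",kt)):
    b=cv2.boxPoints(k[0]);e=sorted(b.tolist());L=(np.array(e[0])+e[1])/2;R=(np.array(e[2])+e[3])/2
    print(n,L,R,onz(n,[L,R],0.048))
# triangulate ends
E=[]
for k in(ks,kt):
    b=sorted(cv2.boxPoints(k[0]).tolist());E.append(((np.array(b[0])+b[1])/2,(np.array(b[2])+b[3])/2))
# scene: right = outer ; top: left = outer
print("outer",tri(E[0][1],E[1][0]),"inner",tri(E[0][0],E[1][1]))
# socket
for n,near in(("scene",(202,195)),("top",(385,207))):
    r,pts=rect(n,0,near)
    hull=cv2.convexHull(pts).reshape(-1,2)
    W=onz(n,hull,0.237).astype(np.float32)
    rr=cv2.minAreaRect(W[:,:2]*1000);print("socket",n,rr)
# plug
for n,near in(("scene",(330,221)),("top",(231,223))):
    r,pts=rect(n,0,near);P=dep(n,pts,I[n]["d"])
    print(n,np.percentile(P[:,2],[5,25,50,75,95]))
    W=onz(n,pts,0.070)[P[:,2]>0.063]
    rr=cv2.minAreaRect(W[:,:2].astype(np.float32)*1000);print("plug",n,rr,len(W),W.mean(0))
E
```

```text
knob (array([0.54098572, 0.08974664, 0.04366722]), np.float64(1.877817147001053))
scene [249.4118042  242.64707947] [267.76477051 238.05885315] [[0.55024704 0.06007151 0.048     ]
 [0.53962157 0.12088133 0.048     ]]
top [305.60696411 208.44506836] [327.32369995 205.10403442] [[0.53591524 0.12009972 0.048     ]
 [0.54463546 0.05786082 0.048     ]]
outer (array([0.53645975, 0.12064105, 0.04452679]), np.float64(1.201111896976882)) inner (array([0.54552118, 0.05892491, 0.04288897]), np.float64(2.8262217301842374))
socket scene ((508.4512634277344, -67.66978454589844), (58.72211456298828, 90.9383773803711), 9.96391773223877)
socket top ((510.2695007324219, -69.31430053710938), (54.36518096923828, 88.55648040771484), 9.29216194152832)
scene [0.00583992 0.04877657 0.06709327 0.07114967 0.07420107]
plug scene ((505.0827941894531, 333.682861328125), (73.32491302490234, 51.78391647338867), 77.8957290649414) 214 [0.50207609 0.33505832 0.07      ]
top [0.00247235 0.06717074 0.06894696 0.07056648 0.07311026]
plug top ((493.78277587890625, 332.4248962402344), (73.3354263305664, 39.86661148071289), 73.3635482788086) 348 [0.49444833 0.33232666 0.07      ]
```

```bash
python3 - <<'E'
from meas import *
z=0.158
W=onz("top",[(343.6,170.6),(355.6,231.4),(399,162.6)],z);print(W)
a,b=W[0],W[1];e=(b-a)[:2];print(np.linalg.norm(e),"yaw",np.degrees(np.arctan2(-e[1],-e[0])))
mid=(a+b)/2
x=(a-b)[:2]/np.linalg.norm(e);y=np.array([-x[1],x[0]])
c=mid[:2]-y*.075;print("center",c,"axis@knob",c+y*.153)
print("knob x off",(np.array([.541,.0897])-c)@x,(np.array([.541,.0897])-c)@y)
S=onz("scene",[(170+85/5,170+390/5),(170+337/5,170+340/5),(170+275/5,170+160/5)],z);print(S)
c2=((S[1]+S[2])/2)[:2]-y*.075;print(c2,(np.array([.541,.0897])-c2)@x)
# depth stats on platform, shelf top, box top
D=np.load("top0.npz")["d"]
def reg(pts):
    m=np.zeros(D.shape,np.uint8);cv2.fillPoly(m,[np.array(pts,np.int32)],1);uv=np.argwhere(m)[:,::-1];P=dep("top",uv,D);P=P[(P[:,2]>.1)];return len(P),np.median(P,0),P[:,2].std()
print("plat",reg([(348,174),(352,174),(361,227),(358,228)]))
print("shelf",reg([(402,170),(432,165),(442,212),(410,217)]))
print("cover",reg([(366,180),(396,174),(398,190),(368,193)]))
E
```

```text
[[ 0.61985528  0.02018162  0.158     ]
 [ 0.45915546 -0.0062361   0.158     ]
 [ 0.63965895 -0.12757197  0.158     ]]
0.16285678126308203 yaw 9.335453783562793
center [ 0.55167145 -0.0670339 ] axis@knob [0.52685264 0.08393969]
knob x off 0.014894387609767249 0.15638911054865226
[[ 0.64063875 -0.12546372  0.158     ]
 [ 0.62390028  0.02183759  0.158     ]
 [ 0.46613906 -0.00322878  0.158     ]]
[ 0.55718575 -0.06470226] 0.009074896632020893
plat (250, array([ 0.54397161, -0.00651786,  0.15480644]), np.float64(0.002547821747759566))
shelf (1579, array([ 0.55559052, -0.17513997,  0.18712512]), np.float64(0.07646024692436715))
cover (490, array([ 0.56598199, -0.0651436 ,  0.24150132]), np.float64(0.06524384424192266))
```

```bash
cat > go.py <<'E'
from h import *
from scipy.spatial.transform import Rotation as Ro
def rot(q): return Ro.from_quat([q[1],q[2],q[3],q[0]])
def down(yaw_deg,sgn=1):
    f=np.radians(yaw_deg);z=sgn*np.array([np.cos(f),np.sin(f),0]);x=np.array([0,0,-1.]);return Ro.from_matrix(np.c_[x,np.cross(z,x),z])
def plan(p,Rd,p0=None,R0=None):
    o=bot.get_obs();R=rot(o["tool_rot"]) if R0 is None else R0;p0=o["eef_pos"] if p0 is None else p0
    rv=np.degrees((R.inv()*Rd).as_rotvec())/6;print("t",round(float(o["t"]),2),"pos",np.round(o["eef_pos"],4),"F",np.round(o["contact_force"],1),"w",round(float(o["gripper_width"]),3),"q7",round(float(o["q"][6]),2))
    print("rot units",np.round(rv,2),"shift now",np.round(R.inv().apply(p-p0)*1e3,1),"shift after rot",np.round(Rd.inv().apply(p-p0)*1e3,1))
E
python3 - <<'E'
from go import *
f=np.radians(9)
k=np.array([.541,.0897,.044])+.006*np.array([-np.sin(f),np.cos(f),0])
R0=rot(bot.get_obs()["tool_rot"]);print(np.round(R0.as_matrix(),3))
for s in(1,-1): plan(k+[0,0,.1],down(9,s))
E
```

```text
[[-0.001 -0.894  0.447]
 [-0.002  0.447  0.894]
 [-1.    -0.    -0.002]]
t 0.1 pos [0.3017 0.6032 0.2304] F [ 1.3 -0.2 -0. ] w 0.998 q7 -0.08
rot units [ 9.07 -0.01  0.01] shift now [  87.  -440.2 -347.2] shift after rot [  86.4 -538.6  156. ]
t 0.1 pos [0.3017 0.6032 0.2304] F [ 1.3 -0.2 -0. ] w 0.998 q7 -0.08
rot units [-2.093e+01 -1.000e-02 -2.000e-02] shift now [  87.  -440.2 -347.2] shift after rot [  86.4  538.6 -156. ]
```

```bash
cat >> go.py <<'E'
def sim(rows,p=None,R=None):
    o=bot.get_obs();R=rot(o["tool_rot"]) if R is None else R;p=o["eef_pos"] if p is None else p
    for r in rows:
        p=p+R.apply(np.array(r[:3])/1e3);R=R*Ro.from_rotvec(np.radians(6*np.array(r[3:6])))
    return p,R
E
python3 - <<'E'
from go import *
p,R=sim([(0,-46,-10,.76,0,0)]*12);print(p)
f=np.radians(9)
k=np.array([.541,.0897,.044])+.006*np.array([-np.sin(f),np.cos(f),0])
plan(k+[0,0,.1],down(9),p,R)
E
```

```text
[0.5408013  0.1148077  0.23099557]
t 0.1 pos [0.3017 0.6032 0.2304] F [ 1.3 -0.2 -0. ] w 0.998 q7 -0.08
rot units [-0.05 -0.01  0.01] shift now [ 87.  -18.7  -3.6] shift after rot [ 87.  -18.8  -3.7]
```

```bash
python3 -m jog '0 -46 -10 0.76 0 0 85;0 -46 -10 0.76 0 0 85;0 -46 -10 0.76 0 0 85;0 -46 -10 0.76 0 0 85;0 -46 -10 0.76 0 0 70'
```

```text
t: 0.6
eef_pos: [0.4597, 0.4282, 0.2309]
tool_rot: [0.663, -0.244, 0.664, 0.244]
contact_force: [1.0, 0.7, 0.3]
gripper_width: 0.852
```

Works as predicted; on.

```bash
python3 -m jog '0 -46 -10 0.76 0 0 50;0 -46 -10 0.76 0 0 45;0 -46 -10 0.76 0 0 45;0 -46 -10 0.76 0 0 45;0 -46 -10 0.76 0 0 45'; python3 -m jog '0 -46 -10 0.76 0 0 45;0 -46 -10 0.71 0 0 45;0 -9 -2 0 0 0 45;0 -9 -2 0 0 0 45;0 0 0 0 0 0 45'; python3 - <<'E'
from go import *
f=np.radians(9)
k=np.array([.541,.0897,.044])+.006*np.array([-np.sin(f),np.cos(f),0])
plan(k+[0,0,.1],down(9))
p,d=bot.read_camera("scene");crop("scene",170,130,370,290,"s1",4,p)
p,d=bot.read_camera("top");crop("top",250,130,410,260,"t1",5,p)
E
```

```text
t: 1.1
eef_pos: [0.536, 0.2072, 0.231]
tool_rot: [0.699, -0.108, 0.699, 0.108]
contact_force: [1.2, -0.3, 1.0]
gripper_width: 0.523
t: 1.6
eef_pos: [0.5397, 0.0966, 0.2312]
tool_rot: [0.705, -0.056, 0.705, 0.056]
contact_force: [0.7, 0.4, -0.3]
gripper_width: 0.528
t 1.6 pos [0.5397 0.0966 0.2312] F [ 0.7  0.4 -0.3] w 0.528 q7 -0.01
rot units [ 0. -0. -0.] shift now [87.2 -1.1  0.2] shift after rot [87.2 -1.1  0.2]
```

View pics/s1.png

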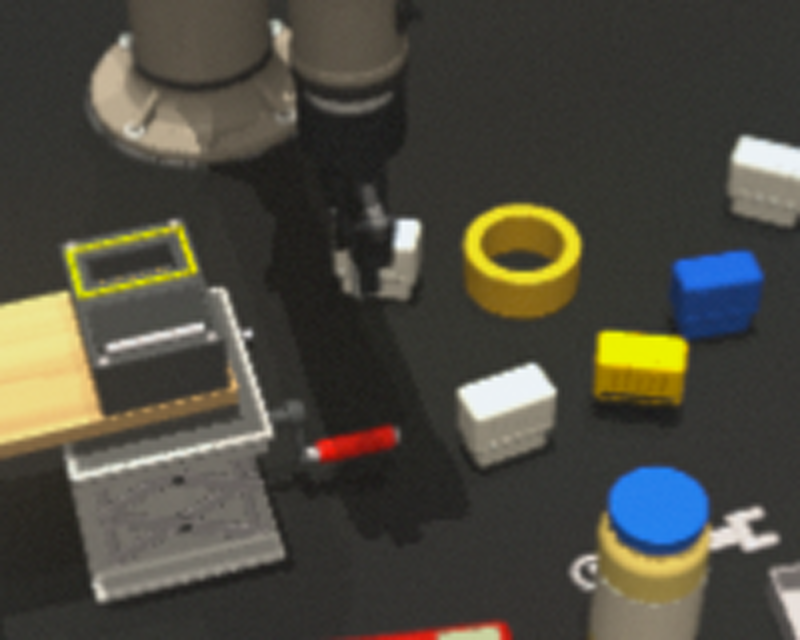

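View pics/t1.png

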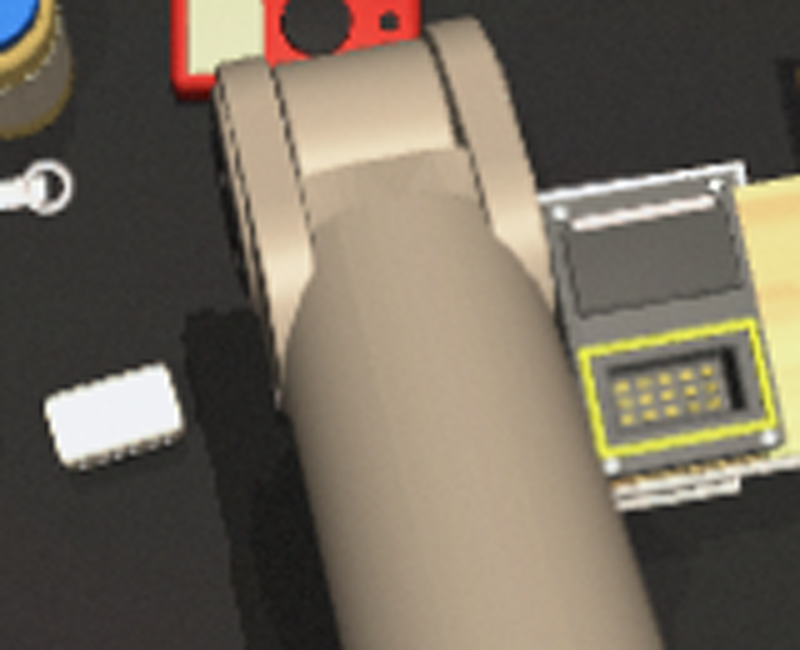

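```bash
python3 -m jog '45 -1 0 0 0 0 45;45 0 0 0 0 0 45;40 0 0 0 0 0 45;20 0 0 0 0 0 45;0 0 0 0 0 0 45'; python3 - <<'E'
from go import *
print(bot.get_obs()["eef_pos"],bot.get_obs()["contact_force"])
p,d=bot.read_camera("scene");crop("scene",200,170,330,280,"s2",6,p)
E
```

```text
t: 2.2
eef_pos: [0.5376, 0.0973, 0.0782]
tool_rot: [0.703, -0.057, 0.707, 0.056]
contact_force: [-0.6, 0.8, -0.7]
gripper_width: 0.529
[0.53759969 0.09734119 0.07816698] [-0.58564221  0.82252845 -0.6943532 ]
```

View pics/s2.png

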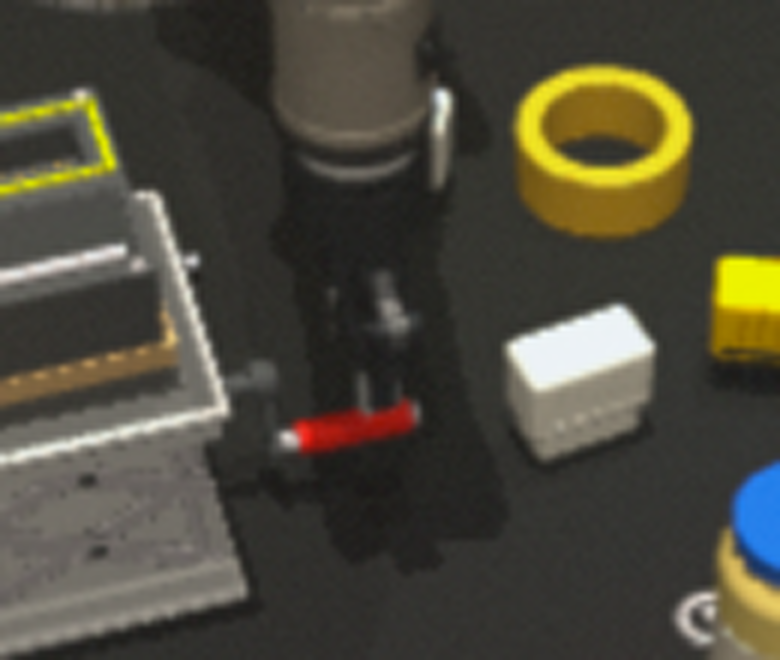

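```bash
python3 - <<'E'
from go import *
f=np.radians(9)
k=np.array([.541,.0897,.044])+.004*np.array([-np.sin(f),np.cos(f),0])
plan(k+[0,0,-.017],down(9))
E
```

```text
t 2.25 pos [0.5392 0.0973 0.0802] F [1.2 0.2 0.6] w 0.526 q7 0.08
rot units [ 0.02 -0.03  0.  ] shift now [53.2 -3.8  0.8] shift after rot [53.2 -3.8  0.6]
```

```bash
python3 -m jog '25 -2 0 0 0 0 45;25 -2 0 0 0 0 45;4 0 1 0 0 0 45;0 0 0 0 0 0 35;0 0 0 0 0 0 35' 40; python3 -m jog '0 0 0 0 0 0 20;0 0 0 0 0 0 10;0 0 0 0 0 0 10;0 0 0 0 0 0 10;0 0 0 0 0 0 10' 40; python3 - <<'E'
from go import *
plan(np.array([.541,.0897,.044]),down(9))
p,d=bot.read_camera("scene");crop("scene",200,170,330,280,"s3",6,p)
E
```

```text
t: 2.75
eef_pos: [0.543, 0.0928, 0.0289]
tool_rot: [0.706, -0.055, 0.704, 0.056]
contact_force: [-0.7, -0.2, 0.5]
gripper_width: 0.411
t: 3.25
eef_pos: [0.5418, 0.0923, 0.0283]
tool_rot: [0.705, -0.055, 0.705, 0.056]
contact_force: [-3.0, 0.6, 6.3]
gripper_width: 0.191
t 3.25 pos [0.5418 0.0923 0.0283] F [-3.   0.6  6.3] w 0.191 q7 0.13
rot units [-0.    0.01 -0.01] shift now [-15.7  -2.5  -1.2] shift after rot [-15.7  -2.5  -1.2]
```

View pics/s3.png

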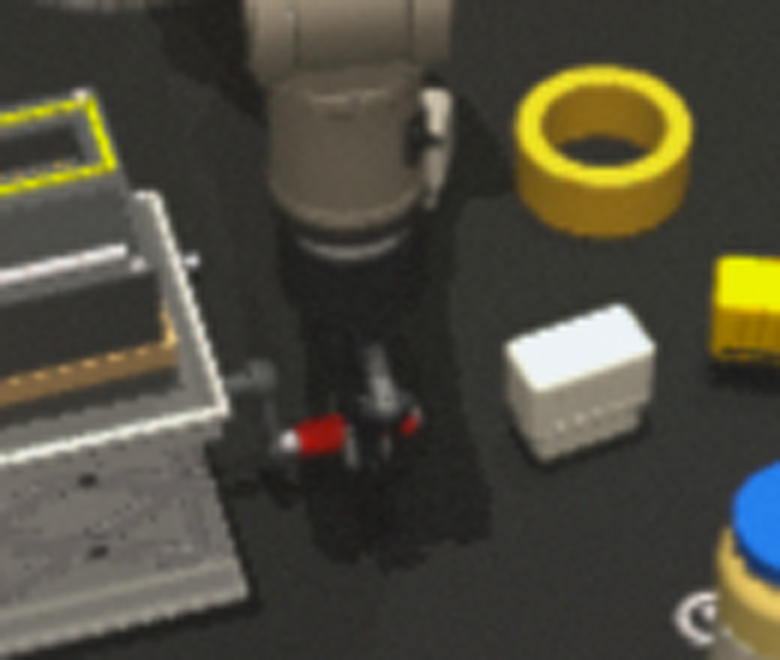

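```bash
cat > crank.py <<'E'
import numpy as np
def table(t0,t1,n,r=40.,rise=0.843):
    t=np.linspace(t0,t1,n+1);x=r*np.sin(t);z=-r*np.cos(t)+rise*(t-t0)
    X=np.round(x-x[0],1);Z=np.round(z-z[0],1)
    for i in range(n): print(f"th {t[i+1]:.3f}: {-(Z[i+1]-Z[i]):.1f} 0 {X[i+1]-X[i]:.1f}")
if __name__=="__main__":
    import sys; a=list(map(float,sys.argv[1:])); table(a[0],a[1],int(a[2]))
E
python3 crank.py 0.3 1.5 5
```

```text
th 0.540: -4.1 0 8.7
th 0.780: -6.1 0 7.6
th 1.020: -7.7 0 6.0
th 1.260: -8.9 0 4.0
th 1.500: -9.6 0 1.8
```

```bash
python3 -m jog '-4.1 0 8.7 0 0 0 10;-6.1 0 7.6 0 0 0 10;0 0 0 0 0 0 10' 50; python3 - <<'E'
from go import *
o=bot.get_obs();R=down(9);print(np.round(R.inv().apply(o["contact_force"]),1),np.round(R.inv().apply(o["eef_pos"]-[.5418,.0923,.0283])*1e3,1))
E
```

```text
t: 3.6
eef_pos: [0.5555, 0.0944, 0.0375]
tool_rot: [0.703, -0.055, 0.707, 0.055]
contact_force: [-6.5, -1.7, 4.7]
gripper_width: 0.192
[-4.7 -0.6 -6.7] [-9.2 -0.1 13.9]
```

```bash
python3 crank.py 0.78 2.28 5;  python3 -m jog '-8.5 0 4.8 0 0 0 10;-8.9 0 4.0 0 0 0 10;0 0 0 0 0 0 10' 50; python3 - <<'E'
from go import *
o=bot.get_obs();R=down(9);print(np.round(R.inv().apply(o["contact_force"]),1),np.round(R.inv().apply(o["eef_pos"]-[.5418,.0923,.0283])*1e3,1))
E
```

```text
th 1.080: -9.8 0 7.1
th 1.380: -11.6 0 4.0
th 1.680: -12.2 0 0.5
th 1.980: -11.8 0 -3.0
th 2.280: -10.4 0 -6.4
t: 3.9
eef_pos: [0.5658, 0.096, 0.0557]
tool_rot: [0.704, -0.055, 0.706, 0.056]
contact_force: [-5.8, -1.1, 0.8]
gripper_width: 0.19
[-0.8 -0.2 -5.9] [-27.4  -0.1  24.3]
```

```bash
cat > nxt.py <<'E'
import sys,numpy as np
# cmdx cmdup then thetas ; model centre
C=eval(open("model.txt").read())
a=list(map(float,sys.argv[1:]));c=np.array(a[:2])
for t in a[2:]:
    p=np.array([C[0]+40*np.sin(t),C[1]-40*np.cos(t)+.843*(t-C[2])]);d=np.round(p-c,1);c=c+d
    print(f"{t:.2f}: {-d[1]:.1f} 0 {d[0]:.1f}   cmd {c.round(1)}")
E
echo "(-14.0,37.5,.357)">model.txt
cat > st.py <<'E'
from go import *
o=bot.get_obs();R=down(9);C=eval(open("model.txt").read());m=R.inv().apply(o["eef_pos"]-[.5418,.0923,.0283])*1e3
print("t",round(float(o["t"]),2),"F tool",np.round(R.inv().apply(o["contact_force"]),1),"meas x,up",np.round([m[2],-m[0]],1),"y",round(m[1],1))
import sys;n=float(sys.argv[1]) if len(sys.argv)>1 else 1.5
dx=m[2]-C[0]; up=-m[0]-C[1]-.843*(n-C[2]);print("r",np.hypot(dx,up).round(1),"th",np.arctan2(dx,-up).round(3),(np.arctan2(dx,-up)+2*np.pi).round(3))
E
python3 nxt.py 25.1 27.6 1.6 1.9 2.2 2.5 2.8
```

```text
1.60: -12.1 0 0.9   cmd [26.  39.7]
1.90: -12.0 0 -2.1   cmd [23.9 51.7]
2.20: -10.9 0 -5.6   cmd [18.3 62.6]
2.50: -8.8 0 -8.4   cmd [ 9.9 71.4]
2.80: -5.8 0 -10.5   cmd [-0.6 77.2]
```

```bash
python3 -m jog '-12.1 0 0.9 0 0 0 10;-12 0 -2.1 0 0 0 10;-10.9 0 -5.6 0 0 0 10' 50;python3 st.py 2.2; python3 -m jog '-8.8 0 -8.4 0 0 0 10;-5.8 0 -10.5 0 0 0 10;0 0 0 0 0 0 10' 50;python3 st.py 2.8; python3 nxt.py -0.6 77.2 3.1 3.4 3.7 4 4.3
```

```text
t: 4.2
eef_pos: [0.5601, 0.095, 0.0911]
tool_rot: [0.705, -0.055, 0.705, 0.056]
contact_force: [0.1, 0.6, -10.3]
gripper_width: 0.191
t 4.2 F tool [10.3  0.6  0.2] meas x,up [18.5 62.8] y -0.2
r 40.3 th 2.203 8.486
t: 4.5
eef_pos: [0.5405, 0.0922, 0.106]
tool_rot: [0.705, -0.055, 0.704, 0.056]
contact_force: [-2.7, 1.8, 2.0]
gripper_width: 0.186
t 4.5 F tool [-2.   2.2 -2.4] meas x,up [-1.3 77.7] y 0.1
r 40.2 th 2.819 9.103
3.10: -2.6 0 -11.7   cmd [-12.3  79.8]
3.40: 1.1 0 -11.9   cmd [-24.2  78.7]
3.70: 4.5 0 -11.0   cmd [-35.2  74.2]
4.00: 7.5 0 -9.1   cmd [-44.3  66.7]
4.30: 9.8 0 -6.3   cmd [-50.6  56.9]
```

```bash
python3 -m jog '-2.6 0 -11.7 0 0 0 10;1.1 0 -11.9 0 0 0 10;4.5 0 -11.0 0 0 0 10;7.5 0 -9.1 0 0 0 10;9.8 0 -6.3 0 0 0 10' 50;python3 st.py 4.3;  python3 nxt.py -50.6 56.9 4.6 4.9 5.2 5.5 5.8
```

```text
t: 5.0
eef_pos: [0.4918, 0.085, 0.086]
tool_rot: [0.706, -0.055, 0.704, 0.056]
contact_force: [-2.6, 2.4, 7.5]
gripper_width: 0.19
t 5.0 F tool [-7.5  2.8 -2.2] meas x,up [-50.5  57.7] y 0.6
r 40.2 th -2.004 4.279
4.60: 11.3 0 -3.1   cmd [-53.7  45.6]
4.90: 11.7 0 0.4   cmd [-53.3  33.9]
5.20: 11.1 0 4.0   cmd [-49.3  22.8]
5.50: 9.3 0 7.1   cmd [-42.2  13.5]
5.80: 6.8 0 9.6   cmd [-32.6   6.7]
```

```bash
python3 -m jog '11.3 0 -3.1 0 0 0 10;11.7 0 0.4 0 0 0 10;11.1 0 4 0 0 0 10;9.3 0 7.1 0 0 0 10;6.8 0 9.6 0 0 0 10' 50;python3 st.py 5.8;  python3 nxt.py -32.6 6.7 6.1 6.4 6.7 7.0 7.3;python3 - <<'E'
from h import *
p,d=bot.read_camera("scene");np.savez("scene_m.npz",p=p,d=d);crop("scene",170,170,320,290,"s4",5,p)
E
```

```text
t: 5.5
eef_pos: [0.5094, 0.0875, 0.0345]
tool_rot: [0.705, -0.055, 0.705, 0.056]
contact_force: [-2.5, 0.5, 10.4]
gripper_width: 0.192
t 5.5 F tool [-10.4   0.9  -2.4] meas x,up [-32.8   6.2] y 0.3
r 40.5 th -0.482 5.801
6.10: 3.7 0 11.3   cmd [-21.3   3. ]
6.40: 0.1 0 12.0   cmd [-9.3  2.9]
6.70: -3.4 0 11.5   cmd [2.2 6.3]
7.00: -6.6 0 10.1   cmd [12.3 12.9]
7.30: -9.4 0 7.7   cmd [20.  22.3]
```

View pics/s4.png

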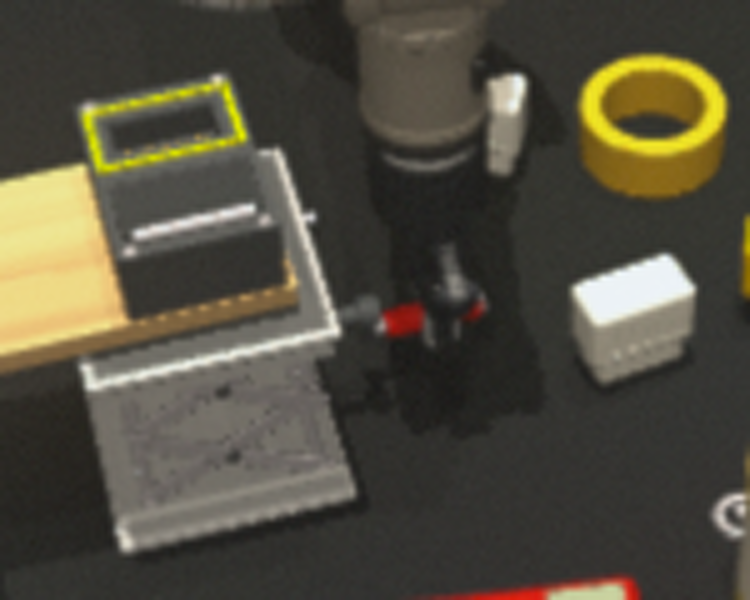

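```bash
python3 -m jog '3.7 0 11.3 0 0 0 10;0.1 0 12 0 0 0 10;-3.4 0 11.5 0 0 0 10;-6.6 0 10.1 0 0 0 10;-9.4 0 7.7 0 0 0 10' 50;python3 st.py 7.3;  python3 nxt.py 20 22.3 7.6 7.9 8.2 8.5 8.8
cat > lift.py <<'E'
from h import *
import sys
ref={n:np.load(n+"0.npz") for n in("scene","top")}
now={}
for n in ref:
    p,d=bot.read_camera(n);now[n]=dict(p=p,d=d);np.savez(n+"_"+sys.argv[1]+".npz",p=p,d=d)
# scene box shift by ECC
x0,y0,x1,y1=184,183,230,238
a=cv2.cvtColor(ref["scene"]["p"],cv2.COLOR_RGB2GRAY).astype(np.float32);b=cv2.cvtColor(now["scene"]["p"],cv2.COLOR_RGB2GRAY).astype(np.float32)
def ecc(box):
    x0,y0,x1,y1=box;W=np.eye(2,3,dtype=np.float32)
    cc,W=cv2.findTransformECC(a[y0:y1,x0:x1],b[y0:y1,x0:x1],W,cv2.MOTION_TRANSLATION,(3,200,1e-6),None,3);return cc,W[:,2]
P=np.array([.53,-.07,.237]);q=proj("scene",[P,P+[0,0,.001]]);print("px per mm up",(q[1]-q[0]).round(3))
print("box shift px",ecc((184,183,226,222)),"yellow only",ecc((183,183,222,208)), "static red tester",ecc((240,280,310,330)))
# depth medians
def reg(n,src,pts,zlo,zhi):
    D=src[n]["d"];m=np.zeros(D.shape,np.uint8);cv2.fillPoly(m,[np.array(pts,np.int32)],1);uv=np.argwhere(m)[:,::-1];P=dep(n,uv,D);P=P[(P[:,2]>zlo)&(P[:,2]<zhi)];return len(P),round(P[:,2].mean()*1e3,2),round(P[:,2].std()*1e3/max(1,len(P))**.5,2)
for nm,n,pts,zl,zh in(("shelf","top",[(402,170),(432,165),(442,212),(410,217)],.17,.205),("cover","top",[(366,180),(396,174),(398,190),(368,193)],.225,.26),
  ("plat","top",[(347,174),(352,174),(363,227),(358,228)],.14,.19),("shelf","scene",[(160,208),(184,205),(190,230),(160,234)],.17,.205)):
    print(nm,n,reg(n,ref,pts,zl,zh),reg(n,now,pts,zl,zh))
E
python3 lift.py a
```

```text
t: 6.05
eef_pos: [0.5596, 0.0951, 0.0487]
tool_rot: [0.703, -0.056, 0.706, 0.055]
contact_force: [-2.9, 0.9, -7.9]
gripper_width: 0.19
t 6.05 F tool [ 7.9  1.3 -2.7] meas x,up [18.  20.4] y -0.0
r 39.4 th 0.949 7.232
7.60: -11.3 0 4.7   cmd [24.7 33.6]
7.90: -12.1 0 1.3   cmd [26.  45.7]
8.20: -12.0 0 -2.4   cmd [23.6 57.7]
8.50: -10.7 0 -5.7   cmd [17.9 68.4]
8.80: -8.7 0 -8.5   cmd [ 9.4 77.1]
px per mm up [-0.039 -0.248]
box shift px (0.9869043385708083, array([-0.0405229 , -0.04247854], dtype=float32)) yellow only (0.9994209494731129, array([-0.01281148,  0.01766789], dtype=float32)) static red tester (0.999655915158717, array([-0.00260658, -0.01338966], dtype=float32))
shelf top (1571, np.float64(187.15), np.float64(0.05)) (1574, np.float64(187.03), np.float64(0.05))
cover top (488, np.float64(241.12), np.float64(0.11)) (489, np.float64(241.05), np.float64(0.12))
plat top (333, np.float64(156.12), np.float64(0.3)) (332, np.float64(166.99), np.float64(0.17))
shelf scene (746, np.float64(188.35), np.float64(0.07)) (745, np.float64(188.5), np.float64(0.08))
```

```bash
python3 -m jog '-11.3 0 4.7 0 0 0 10;-12.1 0 1.3 0 0 0 10;-12 0 -2.4 0 0 0 10;-10.7 0 -5.7 0 0 0 10;-8.7 0 -8.5 0 0 0 10' 50;python3 st.py 8.8;  python3 nxt.py 9.4 77.1 9.1 9.4 9.6 9.8 10 10.2 10.4 10.6 10.8 11
python3 lift.py b
```

```text
t: 6.65
eef_pos: [0.5514, 0.0937, 0.1058]
tool_rot: [0.706, -0.055, 0.704, 0.056]
contact_force: [1.7, 2.3, -10.8]
gripper_width: 0.192
t 6.65 F tool [10.8  2.   2. ] meas x,up [ 9.7 77.5] y -0.1
r 40.5 th 2.517 8.8
9.10: -5.7 0 -10.6   cmd [-1.2 82.8]
9.40: -2.3 0 -11.8   cmd [-13.   85.1]
9.60: 0.4 0 -8.0   cmd [-21.   84.7]
9.80: 2.0 0 -7.7   cmd [-28.7  82.7]
10.00: 3.5 0 -7.1   cmd [-35.8  79.2]
10.20: 4.8 0 -6.2   cmd [-42.   74.4]
10.40: 6.0 0 -5.1   cmd [-47.1  68.4]
10.60: 6.9 0 -3.8   cmd [-50.9  61.5]
10.80: 7.4 0 -2.3   cmd [-53.2  54.1]
11.00: 7.8 0 -0.8   cmd [-54.   46.3]
px per mm up [-0.039 -0.248]
box shift px (0.9817654294661375, array([-0.02888684, -0.05000924], dtype=float32)) yellow only (0.9981736899273418, array([-0.00596798,  0.01418772], dtype=float32)) static red tester (0.9996546888390212, array([ 0.00273269, -0.01081809], dtype=float32))
shelf top (1571, np.float64(187.15), np.float64(0.05)) (1574, np.float64(187.09), np.float64(0.05))
cover top (488, np.float64(241.12), np.float64(0.11)) (489, np.float64(241.15), np.float64(0.12))
plat top (333, np.float64(156.12), np.float64(0.3)) (239, np.float64(169.51), np.float64(0.18))
shelf scene (746, np.float64(188.35), np.float64(0.07)) (748, np.float64(188.47), np.float64(0.08))
```

```bash
python3 -m jog '-5.7 0 -10.6 0 0 0 10;-2.3 0 -11.8 0 0 0 10;0.4 0 -8 0 0 0 10;2 0 -7.7 0 0 0 10;3.5 0 -7.1 0 0 0 10' 50;python3 st.py 10; 
python3 lift.py c
```

```text
t: 7.25
eef_pos: [0.5099, 0.0878, 0.1093]
tool_rot: [0.708, -0.055, 0.702, 0.056]
contact_force: [1.7, 3.0, 10.8]
gripper_width: 0.191
t 7.25 F tool [-10.8   2.7   2.2] meas x,up [-32.2  81. ] y 0.5
r 39.8 th -2.667 3.617
px per mm up [-0.039 -0.248]
box shift px (0.9800468700318339, array([-0.04175477, -0.02665835], dtype=float32)) yellow only (0.9986147508369669, array([-0.00957507,  0.01408327], dtype=float32)) static red tester (0.9998628949167518, array([-0.01002439, -0.01071944], dtype=float32))
shelf top (1571, np.float64(187.15), np.float64(0.05)) (1572, np.float64(187.05), np.float64(0.05))
cover top (488, np.float64(241.12), np.float64(0.11)) (490, np.float64(241.05), np.float64(0.12))
plat top (333, np.float64(156.12), np.float64(0.3)) (215, np.float64(171.28), np.float64(0.18))
shelf scene (746, np.float64(188.35), np.float64(0.07)) (748, np.float64(188.35), np.float64(0.08))
```

```bash
python3 -m jog '4.8 0 -6.2 0 0 0 10;6 0 -5.1 0 0 0 10;6.9 0 -3.8 0 0 0 10;0 0 0 0 0 0 10' 50;python3 st.py 10.6; 
python3 lift.py d
```

```text
t: 7.75
eef_pos: [0.4909, 0.0848, 0.0894]
tool_rot: [0.705, -0.055, 0.705, 0.056]
contact_force: [-3.3, 3.6, 2.4]
gripper_width: 0.19
t 7.75 F tool [-2.4  4.  -2.7] meas x,up [-51.4  61.1] y 0.6
r 40.3 th -1.952 4.331
px per mm up [-0.039 -0.248]
box shift px (0.9755944579571598, array([-0.04695148, -0.01391343], dtype=float32)) yellow only (0.9975362838348142, array([-0.00120147,  0.02209652], dtype=float32)) static red tester (0.9998513358875165, array([ 0.00540401, -0.00734901], dtype=float32))
shelf top (1571, np.float64(187.15), np.float64(0.05)) (1575, np.float64(187.13), np.float64(0.05))
cover top (488, np.float64(241.12), np.float64(0.11)) (490, np.float64(241.12), np.float64(0.12))
plat top (333, np.float64(156.12), np.float64(0.3)) (305, np.float64(172.08), np.float64(0.14))
shelf scene (746, np.float64(188.35), np.float64(0.07)) (746, np.float64(188.49), np.float64(0.08))
```

```bash
python3 nxt.py -50.9 61.5 10.8 11 11.2 11.4 11.6 11.8 12 12.2; python3 -m jog '7.4 0 -2.3 0 0 0 10;7.8 0 -0.8 0 0 0 10;7.8 0 0.8 0 0 0 10;0 0 0 0 0 0 10' 50;python3 st.py 11.2; 
python3 lift.py e
```

```text
10.80: 7.4 0 -2.3   cmd [-53.2  54.1]
11.00: 7.8 0 -0.8   cmd [-54.   46.3]
11.20: 7.8 0 0.8   cmd [-53.2  38.5]
11.40: 7.4 0 2.4   cmd [-50.8  31.1]
11.60: 6.9 0 3.9   cmd [-46.9  24.2]
11.80: 5.9 0 5.2   cmd [-41.7  18.3]
12.00: 4.7 0 6.2   cmd [-35.5  13.6]
12.20: 3.5 0 7.2   cmd [-28.3  10.1]
t: 8.25
eef_pos: [0.4891, 0.0844, 0.0659]
tool_rot: [0.705, -0.055, 0.705, 0.056]
contact_force: [-2.5, 5.7, -1.4]
gripper_width: 0.191
t 8.25 F tool [ 1.4  6.  -1.6] meas x,up [-53.3  37.6] y 0.5
r 40.3 th -1.346 4.938
px per mm up [-0.039 -0.248]
box shift px (0.9619110849237226, array([-0.26336902, -0.3958812 ], dtype=float32)) yellow only (0.98371473012355, array([-0.27163577, -0.34084064], dtype=float32)) static red tester (0.9998555744139439, array([-0.01025257, -0.003308  ], dtype=float32))
shelf top (1571, np.float64(187.15), np.float64(0.05)) (1572, np.float64(187.54), np.float64(0.05))
cover top (488, np.float64(241.12), np.float64(0.11)) (484, np.float64(242.53), np.float64(0.11))
plat top (333, np.float64(156.12), np.float64(0.3)) (333, np.float64(172.93), np.float64(0.12))
shelf scene (746, np.float64(188.35), np.float64(0.07)) (749, np.float64(189.02), np.float64(0.08))
```

```bash
python3 -m jog '0 0 0 0 0 0 45;0 0 0 0 0 0 45;0 0 0 0 0 0 45;-30 3 0 0 0 0 45;-45 5 0 0 0 0 45' 50; python3 -m jog '-45 20 0 0 0 0 60;-40 40 0 0 0 0 70;0 45 0 0 0 0 70;0 45 0 0 0 0 70;0 40 0 0 0 0 70' ; python3 lift.py f; python3 st.py;  python3 - <<'E'
from h import *
z=np.load("top_f.npz");cv2.imwrite("pics/t5.png",z["p"][:,:,::-1]);z=np.load("scene_f.npz");crop("scene",170,150,370,290,"s5",4,z["p"])
E
```

```text
t: 8.85
eef_pos: [0.4863, 0.0904, 0.14]
tool_rot: [0.703, -0.056, 0.707, 0.054]
contact_force: [1.9, 0.7, 0.1]
gripper_width: 0.526
t: 9.35
eef_pos: [0.4587, 0.2766, 0.222]
tool_rot: [0.705, -0.055, 0.704, 0.056]
contact_force: [1.1, -0.8, -0.7]
gripper_width: 0.822
px per mm up [-0.039 -0.248]
box shift px (0.9565163234767878, array([-0.3022096, -0.4050694], dtype=float32)) yellow only (0.9807926422350677, array([-0.2573215 , -0.32585433], dtype=float32)) static red tester (0.9998449699948475, array([-0.01096817, -0.00708771], dtype=float32))
shelf top (1571, np.float64(187.15), np.float64(0.05)) (1575, np.float64(187.66), np.float64(0.05))
cover top (488, np.float64(241.12), np.float64(0.11)) (487, np.float64(242.7), np.float64(0.11))
plat top (333, np.float64(156.12), np.float64(0.3)) (331, np.float64(173.13), np.float64(0.12))
shelf scene (746, np.float64(188.35), np.float64(0.07)) (747, np.float64(189.1), np.float64(0.08))
t 9.45 F tool [ 1.  -0.8 -1.7] meas x,up [-54. 193.] y 199.7
r 159.7 th -2.888 3.395
```

View pics/s5.png

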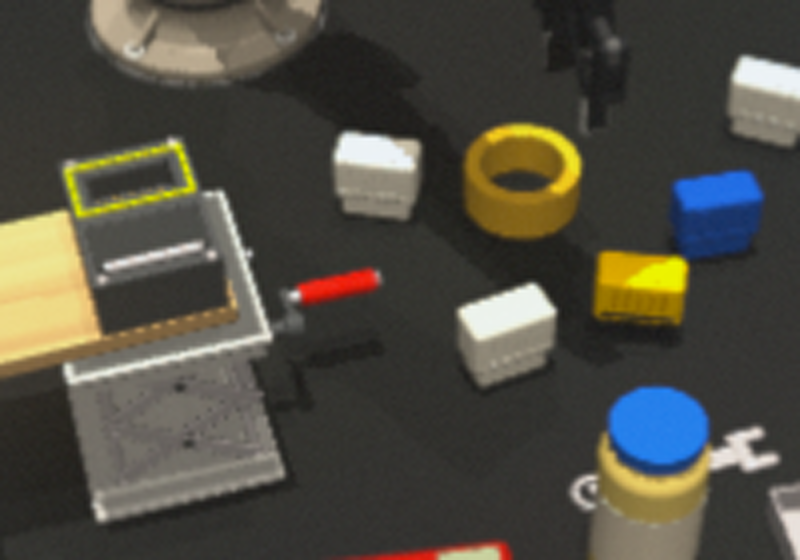

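View pics/t5.png

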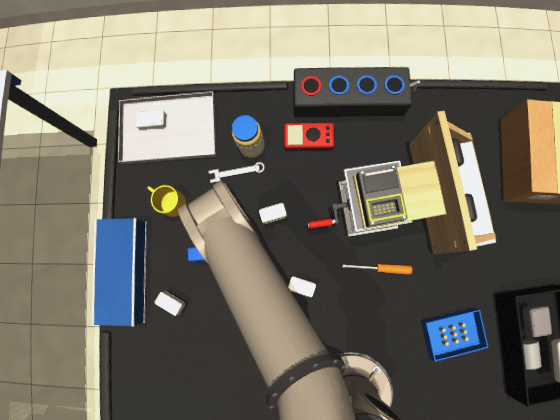

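```bash
python3 - <<'E'
from meas import *
from go import *
for n,near in(("scene",(330,221)),("top",(231,223))):
    z=np.load(n+"0.npz");p=z["p"];v=p.max(2)
    m=comp(masks(p)[0],np.array(near));print(n,np.percentile(v[m],[5,25,50,75,95]))
    V=v[m];th=cv2.threshold(V.reshape(-1,1),0,255,cv2.THRESH_OTSU)[0]
    mm=(m&(v>th)).astype(np.uint8);mm=comp(mm,np.array(near),20);pts=np.argwhere(mm)[:,::-1].astype(np.float32)
    W=onz(n,pts,.070);rr=cv2.minAreaRect(W[:,:2].astype(np.float32)*1000);print(th,len(pts),rr,W.mean(0))
p=np.array([.4945,.3325,.033])
plan(np.r_[p[:2],.2],down(-16.6))
E
```

```text
scene [104.1 147.  186.5 241.  243. ]
189.0 183 ((501.0220947265625, 335.2204284667969), (70.53339385986328, 39.58457946777344), 73.86820983886719) [0.50076015 0.33456357 0.07      ]
top [161.1 236.  241.  241.  241. ]
203.0 323 ((495.0290222167969, 332.7181396484375), (70.955810546875, 37.02499008178711), 74.03950500488281) [0.49516121 0.33235856 0.07      ]
t 9.45 pos [0.4572 0.2811 0.2213] F [-1.6 -1.  -1. ] w 0.82 q7 -0.41
rot units [ 4.35  0.   -0.02] shift now [21.5 44.5 45.3] shift after rot [21.3 59.9 21.1]
```

```bash
python3 -m jog '0 14 12 1.1 0 0 70;0 14 12 1.1 0 0 70;0 14 12 1.1 0 0 70;0 0 0 0.95 0 0 70;0 0 0 0 0 0 70'; python3 - <<'E'
from go import *
plan(np.array([.497,.333,.033]),down(-16))
p,d=bot.read_camera("scene");crop("scene",270,150,400,260,"s6",6,p)
E
```

```text
t: 9.95
eef_pos: [0.4935, 0.3172, 0.221]
tool_rot: [0.7, 0.102, 0.7, -0.102]
contact_force: [-0.5, -0.6, 0.2]
gripper_width: 0.824
t 9.95 pos [0.4935 0.3172 0.221 ] F [-0.5 -0.6  0.2] w 0.824 q7 -0.82
rot units [-0.1   0.01  0.01] shift now [188.   16.3  -1.3] shift after rot [188.   16.2  -1. ]
```

View pics/s6.png

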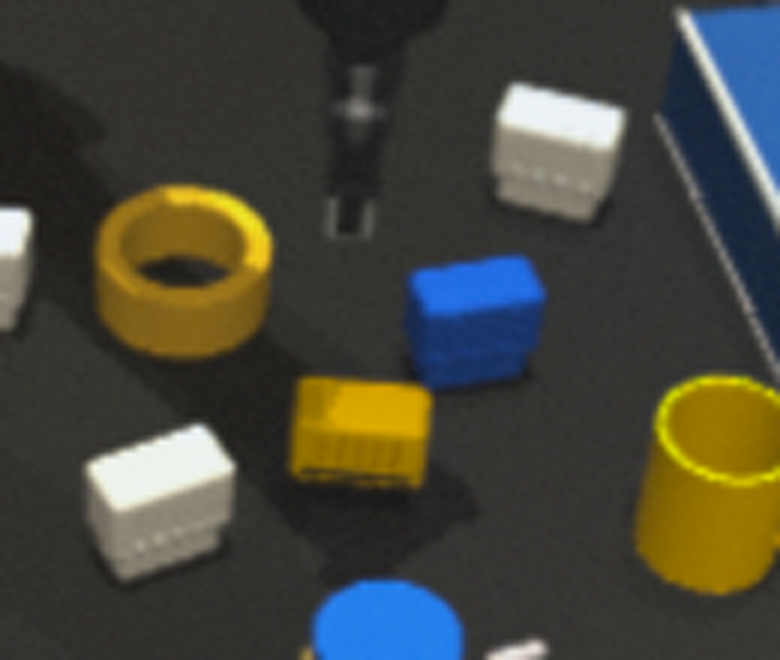

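```bash
python3 -m jog '40 8 0 -0.1 0 0 68;40 8 0 0 0 0 68;40 0 0 0 0 0 65;20 0 0 0 0 0 65;0 0 0 0 0 0 65'; python3 - <<'E'
from go import *
plan(np.array([.497,.333,.033]),down(-16))
p,d=bot.read_camera("scene");crop("scene",270,150,400,260,"s7",6,p)
E
```

```text
t: 10.5
eef_pos: [0.4954, 0.3312, 0.0783]
tool_rot: [0.699, 0.095, 0.702, -0.099]
contact_force: [0.4, 0.2, 0.3]
gripper_width: 0.759
t 10.5 pos [0.4954 0.3312 0.0783] F [0.4 0.2 0.3] w 0.759 q7 -0.75
rot units [ 0.03 -0.03  0.05] shift now [45.3  2.4  1.2] shift after rot [45.3  2.2  1. ]
```

View pics/s7.png

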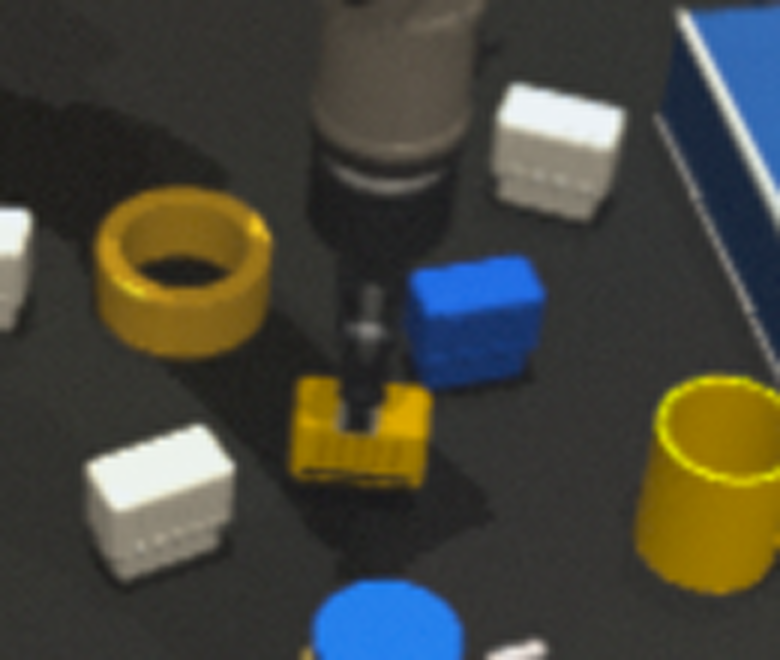

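Fingers straddle the yellow plug, centred along it (crop ~360,400). Descend and grip.

```bash
python3 -m jog '25 2 1 0 0 0 65;18 0 0 0 0 0 65;0 0 0 0 0 0 50;0 0 0 0 0 0 30;0 0 0 0 0 0 30' 70; python3 -m jog '0 0 0 0 0 0 30;0 0 0 0 0 0 30;0 0 0 0 0 0 30' 70;python3 - <<'E'
from go import *
plan(np.array([.497,.333,.033]),down(-16))
E
```

```text
t: 11.05
eef_pos: [0.4998, 0.3355, 0.0399]
tool_rot: [0.701, 0.098, 0.7, -0.097]
contact_force: [-0.6, -0.1, -2.4]
gripper_width: 0.461
t: 11.35
eef_pos: [0.4998, 0.3356, 0.0397]
tool_rot: [0.701, 0.098, 0.7, -0.097]
contact_force: [-1.3, -0.4, 6.8]
gripper_width: 0.454
t 11.35 pos [0.4998 0.3356 0.0397] F [-1.3 -0.4  6.8] w 0.454 q7 -0.74
rot units [ 0.02  0.01 -0.02] shift now [ 6.7 -3.3 -2. ] shift after rot [ 6.7 -3.3 -2. ]
```

```bash
python3 -m jog '-20 0 0 0 0 0 30;-45 0 0 0 0 0 30;-45 0 0 0 0 0 30;-45 0 0 0 0 0 30;-45 0 0 0 0 0 30' 70; python3 -m jog '-45 0 0 0 0 0 30;-40 -30 0 -0.7 0 0 30;0 -40 0 -0.7 0 0 30;0 -40 0 -0.7 0 0 30;0 -40 0 -0.7 0 0 30'; python3 - <<'E'
from go import *
plan(np.array([.509,-.0685,.325]),down(9.3))
E
```

```text
t: 11.85
eef_pos: [0.4985, 0.3346, 0.2401]
tool_rot: [0.7, 0.098, 0.7, -0.098]
contact_force: [0.3, 1.0, -1.4]
gripper_width: 0.46
t: 12.35
eef_pos: [0.4742, 0.1858, 0.3236]
tool_rot: [0.707, -0.007, 0.707, 0.007]
contact_force: [-0.1, -0.4, -2.1]
gripper_width: 0.461
t 12.35 pos [0.4742 0.1858 0.3236] F [-0.1 -0.4 -2.1] w 0.461 q7 -0.42
rot units [-1.36  0.   -0.01] shift now [  -1.6 -254.9   29.8] shift after rot [  -1.4 -256.6   -6.7]
```

```bash
python3 -m jog '0 -43 0 -0.7 0 0 30;0 -43 0 -0.66 0 0 30;0 -43 0 0 0 0 30;0 -43 0 0 0 0 30;0 -43 0 0 0 0 30' 70; python3 -m jog '0 -30 0 0 0 0 30;0 -8 0 0 0 0 30;0 0 0 0 0 0 30'; python3 - <<'E'
from go import *
plan(np.array([.509,-.0685,.325]),down(9.3))
E
```

```text
t: 12.85
eef_pos: [0.4994, -0.0277, 0.3234]
tool_rot: [0.705, -0.056, 0.705, 0.056]
contact_force: [0.3, 0.2, -1.9]
gripper_width: 0.461
t: 13.15
eef_pos: [0.5055, -0.0647, 0.3232]
tool_rot: [0.705, -0.055, 0.705, 0.055]
contact_force: [0.3, 0.5, -2.2]
gripper_width: 0.465
t 13.15 pos [ 0.5055 -0.0647  0.3232] F [ 0.3  0.5 -2.2] w 0.465 q7 0.25
rot units [-0.07 -0.   -0.  ] shift now [-1.8 -4.3  2.9] shift after rot [-1.8 -4.3  2.8]
```

```bash
python3 -m jog '15 -4.3 2.8 -0.07 0 0 30;0 0 0 0 0 0 30'; python3 - <<'E'
from go import *
plan(np.array([.509,-.0685,.31]),down(9.3))
for n,b in(("scene",(160,140,270,230)),("top",(310,130,450,250))):
    p,d=bot.read_camera(n);np.savez(n+"_h.npz",p=p,d=d);crop(n,*b,"h_"+n,6 if n=="scene" else 5,p)
E
```

```text
t: 13.35
eef_pos: [0.5084, -0.0654, 0.3066]
tool_rot: [0.704, -0.059, 0.706, 0.059]
contact_force: [0.3, 1.0, -2.8]
gripper_width: 0.458
t 13.35 pos [ 0.5084 -0.0654  0.3066] F [ 0.3  1.  -2.8] w 0.458 q7 0.28
rot units [ 0.05 -0.03 -0.01] shift now [-3.4 -3.2  0.1] shift after rot [-3.4 -3.2  0.1]
```

View pics/h_scene.png

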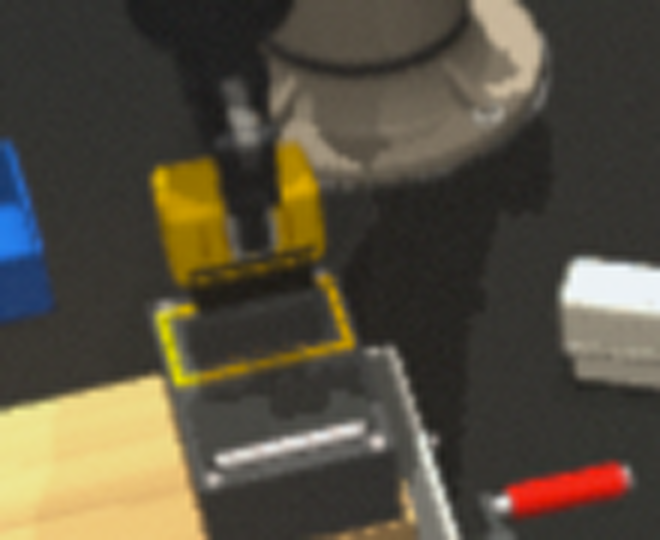

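View pics/h_top.png

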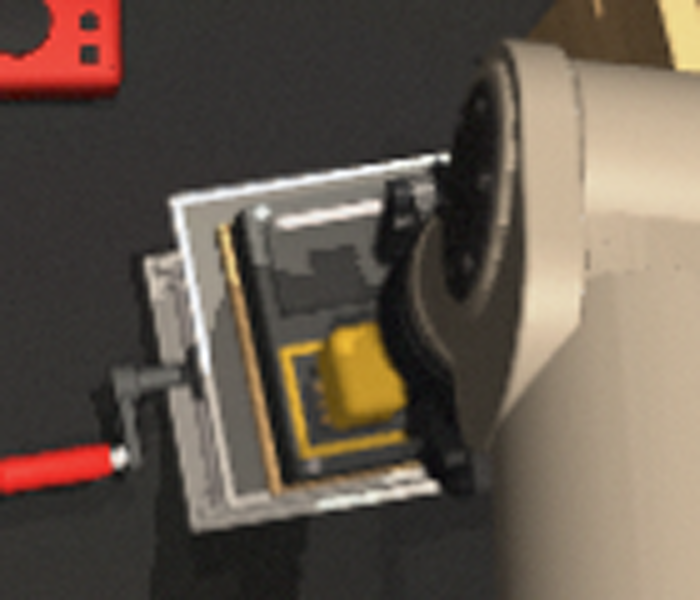

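```bash
python3 - <<'E'
from go import *
z=np.load("scene_h.npz");p=z["p"];x0,y0,x1,y1,s=180,160,225,208,14
c=cv2.resize(p[y0:y1,x0:x1,::-1],None,fx=s,fy=s,interpolation=cv2.INTER_CUBIC)
c=np.clip(c*1.5,0,255).astype(np.uint8)
cv2.imwrite("pics/z1.png",c)
o=bot.get_obs();t=o["eef_pos"].copy();print(t);R=Ro.from_euler("z",9.3,degrees=True)
t[2]-=.0397
L=[(20,37,22),(20,-37,22),(20,37,70),(20,-37,70),(14,30,0),(14,-30,0)]
q=proj("scene",t+R.apply(np.array(L)/1e3));print(((q-[x0-.5+.5,y0])*s).round(0))
# socket outline corners expected from socket (509,-68.5)
for sc in((.509,-.0685,.2385),):
    q=proj("scene",np.array(sc)+R.apply(np.array([(15,31,0),(15,-31,0),(-15,31,0),(-15,-31,0)])/1e3));print(((q-[x0,y0])*s).round(0))
E
```

```text
[ 0.509005   -0.06560444  0.30802179]
[[487. 323.]
 [131. 398.]
 [464. 143.]
 [ 99. 219.]
 [458. 391.]
 [174. 452.]]
[[464. 499.]
 [174. 562.]
 [434. 408.]
 [148. 470.]]
```

View pics/z1.png

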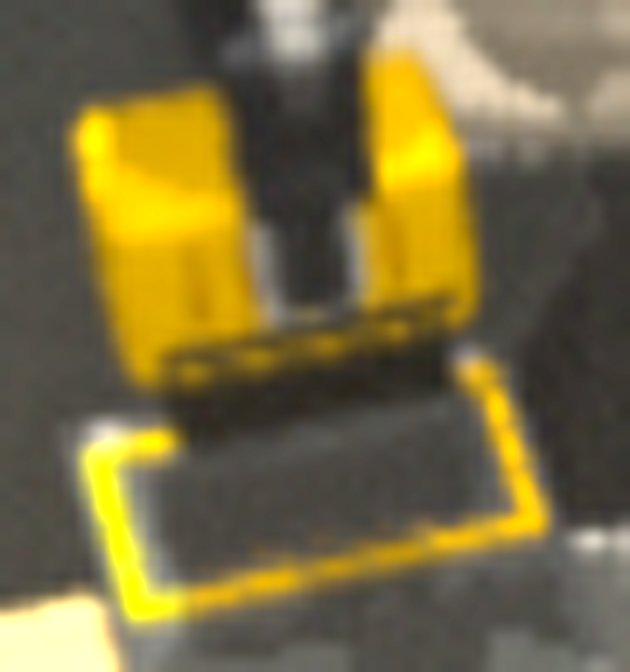

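```bash
python3 - <<'E'
from go import *
z=np.load("top_h.npz");p=z["p"];x0,y0,x1,y1,s=360,187,400,227,16
c=cv2.resize(p[y0:y1,x0:x1,::-1],None,fx=s,fy=s,interpolation=cv2.INTER_CUBIC)
c=np.clip(c*1.6,0,255).astype(np.uint8)
cv2.imwrite("pics/z2.png",c)
t=np.array([0.509005,-0.06560444,0.30802179]);R=Ro.from_euler("z",9.3,degrees=True)
t[2]-=.0397
L=[(20,37,70),(-20,37,70),(20,0,70),(-20,0,70),(20,37,22),(-20,37,22)]
q=proj("top",t+R.apply(np.array(L)/1e3));print(((q-[x0,y0]+.5)*s).round(0))
q=proj("top",np.array((.509,-.0685,.2385))+R.apply(np.array([(15,31,0),(-15,31,0),(15,-31,0),(-15,-31,0)])/1e3));print(((q-[x0,y0]+.5)*s).round(0))
E
```

```text
[[236. 142.]
 [295. 428.]
 [500.  95.]
 [559. 381.]
 [179. 198.]
 [234. 470.]]
[[187. 277.]
 [227. 471.]
 [587. 206.]
 [627. 399.]]
```

View pics/z2.png

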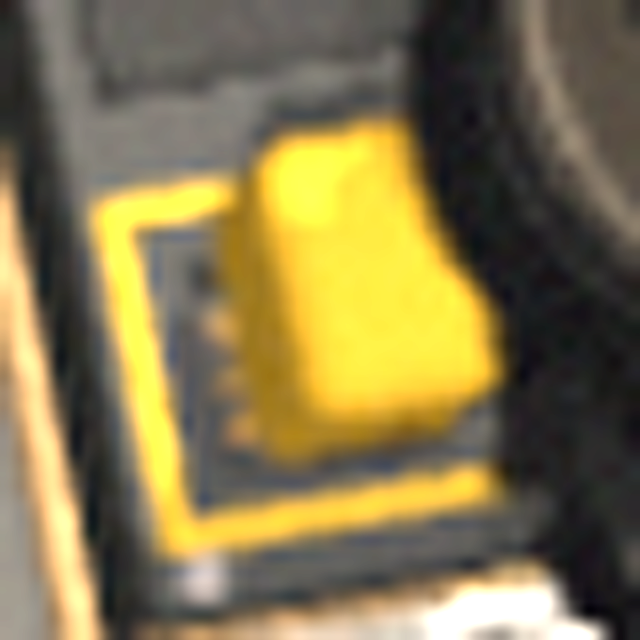

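```bash
python3 -m jog '8 -1 1.5 0 0 0 30;6 0 0 0 0 0 30;0 0 0 0 0 0 30;0 0 0 0 0 0 30' 90; python3 - <<'E'
from go import *
plan(np.array([.5104,-.0665,.28]),down(9.3))
p,d=bot.read_camera("scene");crop("scene",160,140,260,230,"z3",8,p)
E
```

```text
t: 13.85
eef_pos: [0.5108, -0.0678, 0.294]
tool_rot: [0.705, -0.058, 0.705, 0.058]
contact_force: [-0.3, 0.4, -2.2]
gripper_width: 0.452
t 13.85 pos [ 0.5108 -0.0678  0.294 ] F [-0.3  0.4 -2.2] w 0.452 q7 0.3
rot units [ 0.03 -0.   -0.  ] shift now [14.   1.3 -0.2] shift after rot [14.   1.3 -0.2]
```

View pics/z3.png

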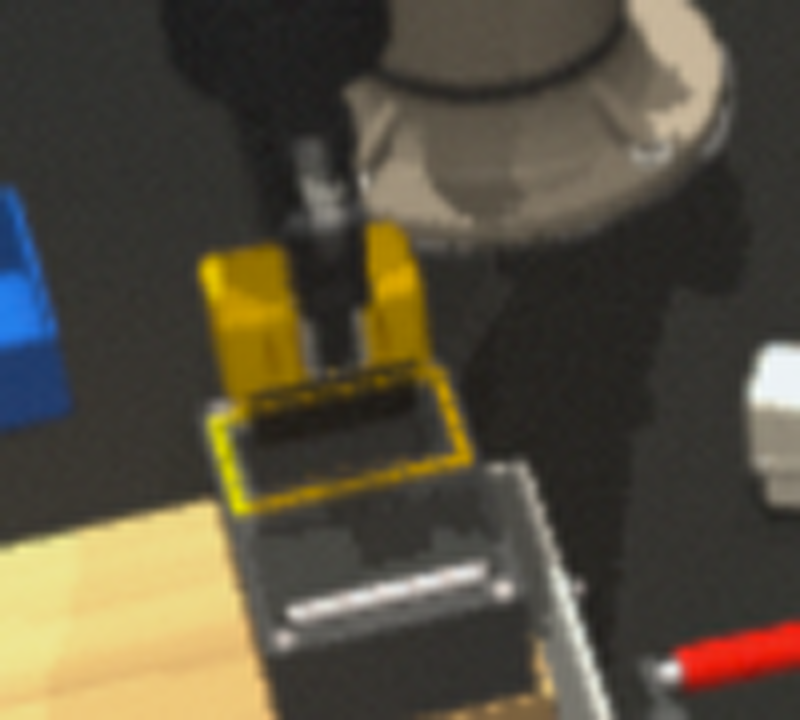

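```bash
python3 -m jog '6 1.3 -0.2 0 0 0 30;5 0 0 0 0 0 30;0 0 0 0 0 0 30;0 0 0 0 0 0 30' 90;python3 -m jog '2 0 0 0 0 0 30;2 0 0 0 0 0 30;2 0 0 0 0 0 30;0 0 0 0 0 0 30' 90; python3 - <<'E'
from go import *
plan(np.array([.5104,-.0665,.256]),down(9.3))
p,d=bot.read_camera("scene");crop("scene",160,140,260,230,"z4",8,p)
E
```

```text
t: 14.3
eef_pos: [0.5104, -0.0666, 0.2829]
tool_rot: [0.705, -0.058, 0.705, 0.058]
contact_force: [0.3, 0.2, -2.2]
gripper_width: 0.451
t: 14.7
eef_pos: [0.5104, -0.0666, 0.2768]
tool_rot: [0.704, -0.058, 0.705, 0.058]
contact_force: [0.4, -1.4, -2.4]
gripper_width: 0.45
t 14.7 pos [ 0.5104 -0.0666  0.2768] F [ 0.4 -1.4 -2.4] w 0.45 q7 0.31
rot units [ 0.03 -0.   -0.  ] shift now [20.8  0.1  0.1] shift after rot [20.8  0.1  0. ]
```

View pics/z4.png

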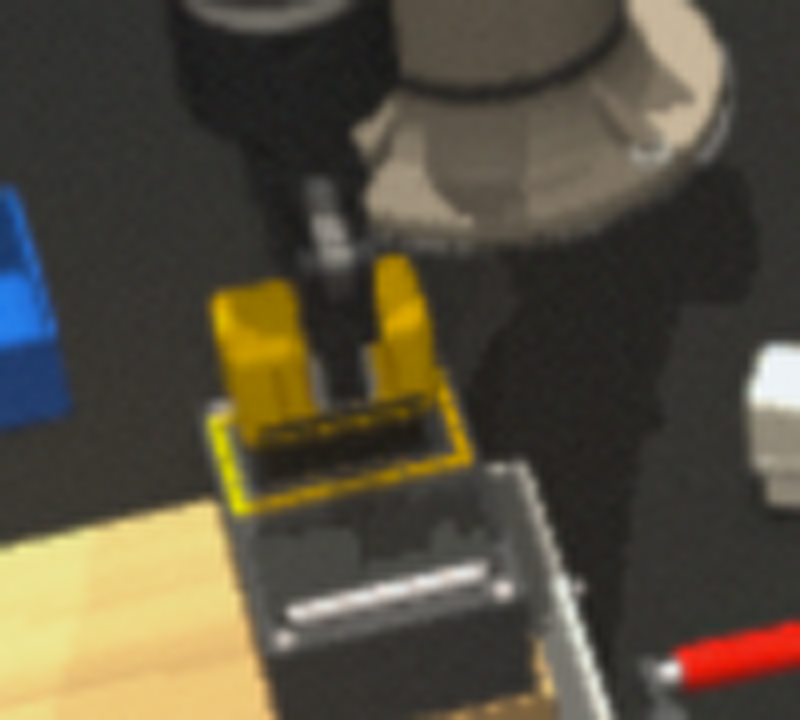

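```bash
python3 -m jog '2 0 0 0 0 0 30;2 0 0 0 0 0 30;0 0 0 0 0 0 30' 90;python3 -m jog '2 0 0 0 0 0 30;0 0 0 0 0 0 30' 90
```

```text
t: 15.05
eef_pos: [0.5107, -0.0666, 0.273]
tool_rot: [0.705, -0.059, 0.705, 0.058]
contact_force: [-0.1, -0.6, -3.0]
gripper_width: 0.452
t: 15.25
eef_pos: [0.5107, -0.0666, 0.271]
tool_rot: [0.705, -0.059, 0.705, 0.058]
contact_force: [0.4, -0.3, -2.2]
gripper_width: 0.456
```

```bash
python3 -m jog '3 0 0 0 0 0 30;3 0 0 0 0 0 30;0 0 0 0 0 0 30' 90;python3 -m jog '3 0 0 0 0 0 30;2 0 0 0 0 0 30;0 0 0 0 0 0 30' 90; python3 -m jog '2 0 0 0 0 0 30;0 0 0 0 0 0 30' 90
```

```text
t: 15.55
eef_pos: [0.5106, -0.0666, 0.2648]
tool_rot: [0.705, -0.059, 0.705, 0.058]
contact_force: [2.0, 1.2, -3.4]
gripper_width: 0.456
t: 15.85
eef_pos: [0.5106, -0.0666, 0.2599]
tool_rot: [0.705, -0.059, 0.705, 0.058]
contact_force: [2.2, 0.4, -3.7]
gripper_width: 0.453
t: 16.05
eef_pos: [0.5106, -0.0666, 0.258]
tool_rot: [0.705, -0.059, 0.705, 0.058]
contact_force: [1.6, -0.4, -2.5]
gripper_width: 0.454
```

```bash
python3 -m jog '1 0 0 0 0 0 30;1 0 0 0 0 0 30;0 0 0 0 0 0 30' 90; python3 -m jog '1 0 0 0 0 0 30;0 0 0 0 0 0 30' 90
```

```text
t: 16.35
eef_pos: [0.5107, -0.0667, 0.2568]
tool_rot: [0.705, -0.058, 0.705, 0.059]
contact_force: [-1.6, 0.8, 3.5]
gripper_width: 0.453
t: 16.55
eef_pos: [0.5107, -0.0667, 0.2565]
tool_rot: [0.705, -0.058, 0.704, 0.059]
contact_force: [-3.4, 0.5, 10.6]
gripper_width: 0.452
```

```bash
python3 -m jog '1.5 0 0 0 0 0 30;0 0 0 0 0 0 30' 90; python3 -m jog '1.5 0 0 0 0 0 30;0 0 0 0 0 0 30' 90; python3 lift.py i;python3 - <<'E'
from h import *
z=np.load("scene_i.npz");crop("scene",160,140,260,230,"z5",8,z["p"])
E
```

```text
t: 16.75
eef_pos: [0.5107, -0.0666, 0.256]
tool_rot: [0.705, -0.058, 0.704, 0.059]
contact_force: [-9.2, 1.5, 20.3]
gripper_width: 0.452
t: 16.95
eef_pos: [0.5107, -0.0664, 0.2556]
tool_rot: [0.705, -0.057, 0.704, 0.059]
contact_force: [-14.1, 3.0, 31.6]
gripper_width: 0.451
px per mm up [-0.039 -0.248]
box shift px (0.7620445118782887, array([-0.36610335, -0.04617628], dtype=float32)) yellow only (0.5140023791438153, array([-0.5491935 ,  0.07270688], dtype=float32)) static red tester (0.9998602197657483, array([-0.00330052, -0.00849596], dtype=float32))
shelf top (1571, np.float64(187.15), np.float64(0.05)) (0, np.float64(nan), np.float64(nan))
cover top (488, np.float64(241.12), np.float64(0.11)) (216, np.float64(242.15), np.float64(0.15))
plat top (333, np.float64(156.12), np.float64(0.3)) (332, np.float64(172.48), np.float64(0.12))
shelf scene (746, np.float64(188.35), np.float64(0.07)) (745, np.float64(188.69), np.float64(0.08))lift.py:17: RuntimeWarning: Mean of empty slice.
  D=src[n]["d"];m=np.zeros(D.shape,np.uint8);cv2.fillPoly(m,[np.array(pts,np.int32)],1);uv=np.argwhere(m)[:,::-1];P=dep(n,uv,D);P=P[(P[:,2]>zlo)&(P[:,2]<zhi)];return len(P),round(P[:,2].mean()*1e3,2),round(P[:,2].std()*1e3/max(1,len(P))**.5,2)
  ret = ret.dtype.type(ret / rcount)
  ret = _var(a, axis=axis, dtype=dtype, out=out, ddof=ddof,
  arrmean = um.true_divide(arrmean, div, out=arrmean,
  ret = ret.dtype.type(ret / rcount)
```

View pics/z5.png

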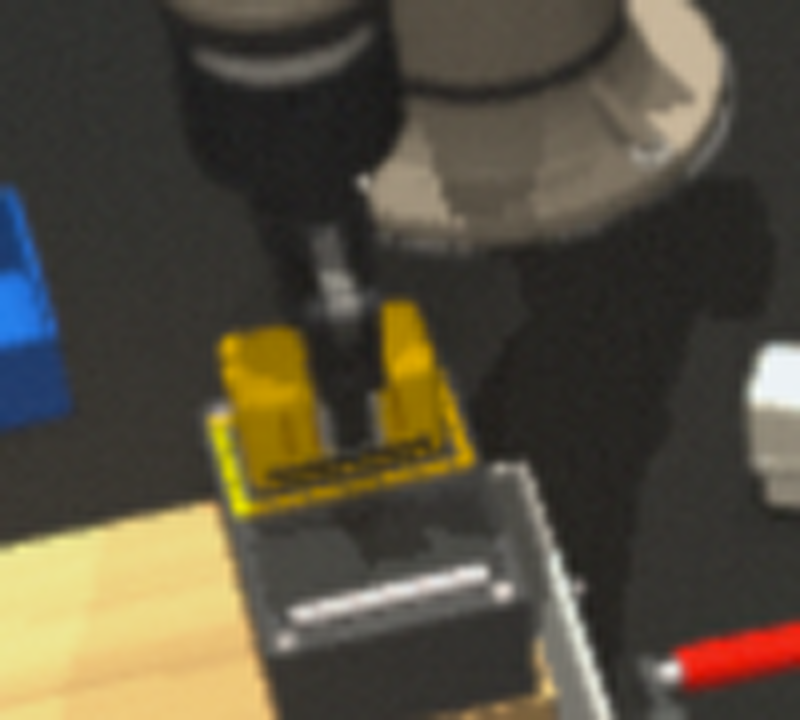

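```bash
python3 -m jog '-2 0 0 0 0 0 30;-1 0 0 0 0 0 30;0 0 0 0 0 0 55;0 0 0 0 0 0 55;0 0 0 0 0 0 55' 50; python3 -m jog '-10 0 0 0 0 0 55;-40 0 0 0 0 0 60;-45 30 0 0 0 0 60;0 45 0 0 0 0 60;0 45 0 0 0 0 60'; python3 -m jog '0 45 0 0 0 0 60;0 45 0 0 0 0 60;0 45 0 0 0 0 60;0 0 0 0 0 0 60'; python3 lift.py j;python3 - <<'E'
from h import *
z=np.load("scene_j.npz");crop("scene",160,140,260,230,"z6",8,z["p"])
t=np.load("top_j.npz");crop("top",310,130,450,250,"z7",5,t["p"])
m=np.zeros((420,560),np.uint8);
uv=np.argwhere(np.ones((50,60)))[:,::-1]+[350,180];P=dep("top",uv,t["d"]);k=(P[:,2]>.265)&(P[:,2]<.31);Q=P[k];print(len(Q),np.median(Q[:,2]),Q[:,2].std()/len(Q)**.5)
W=onz("top",uv[k],.2855);print(cv2.minAreaRect(W[:,:2].astype(np.float32)*1000),W.mean(0))
# tilt fit
A=np.c_[W[:,:2]-W.mean(0)[:2],np.ones(len(W))];r=np.abs(Q[:,2]-np.median(Q[:,2]))<.006;print(np.linalg.lstsq(A[r],Q[r,2],rcond=None)[0])
E
```

```text
t: 17.55
eef_pos: [0.5103, -0.0666, 0.2549]
tool_rot: [0.704, -0.058, 0.705, 0.058]
contact_force: [-1.3, -0.2, -0.2]
gripper_width: 0.645
t: 18.05
eef_pos: [0.4917, 0.0502, 0.349]
tool_rot: [0.706, -0.057, 0.703, 0.058]
contact_force: [-0.8, 0.0, -1.0]
gripper_width: 0.703
t: 18.45
eef_pos: [0.467, 0.1898, 0.347]
tool_rot: [0.704, -0.062, 0.705, 0.063]
contact_force: [-0.5, 1.0, 0.5]
gripper_width: 0.703
px per mm up [-0.039 -0.248]
569 0.28571872927535147 0.00017393208540454746
((508.4637451171875, -67.7454605102539), (41.769142150878906, 76.6322250366211), 10.385612487792969) [ 0.50836142 -0.06765413  0.2855    ]
[0.02222435 0.00522893 0.28584814]Traceback (most recent call last):
  File "lift.py", line 14, in <module>
    print("box shift px",ecc((184,183,226,222)),"yellow only",ecc((183,183,222,208)), "static red tester",ecc((240,280,310,330)))
                                                              ~~~^^^^^^^^^^^^^^^^^^^
  File "lift.py", line 12, in ecc
    cc,W=cv2.findTransformECC(a[y0:y1,x0:x1],b[y0:y1,x0:x1],W,cv2.MOTION_TRANSLATION,(3,200,1e-6),None,3);return cc,W[:,2]
         ~~~~~~~~~~~~~~~~~~~~^^^^^^^^^^^^^^^^^^^^^^^^^^^^^^^^^^^^^^^^^^^^^^^^^^^^^^^^^^^^^^^^^^^^^^^^^^^^
cv2.error: OpenCV(4.12.0) /io/opencv/modules/video/src/ecc.cpp:589: error: (-7:Iterations do not converge) The algorithm stopped before its convergence. The correlation is going to be minimized. Images may be uncorrelated or non-overlapped in function 'findTransformECC'
```

View pics/z6.png

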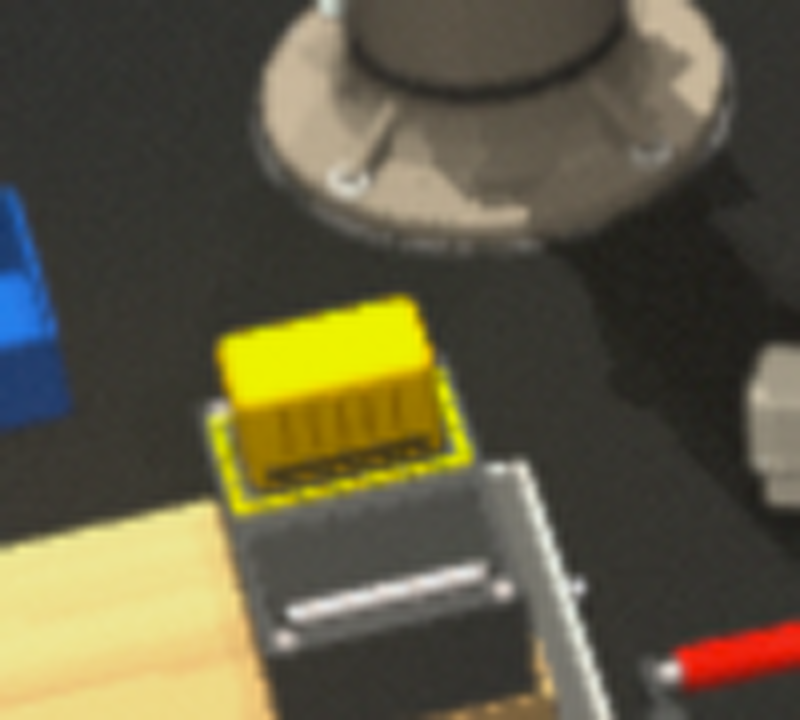

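View pics/z7.png

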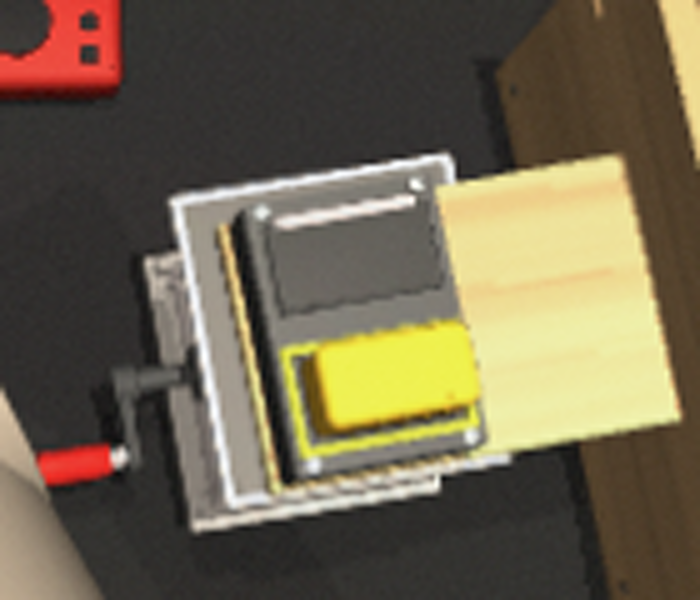

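```bash
sed -i 's/"yellow only",ecc((183,183,222,208)), //; s/ecc((184,183,226,222))/ecc((190,208,226,235))/' lift.py; python3 -m jog '0 45 0 0 0 0 60;0 0 0 0 0 0 60';python3 lift.py k
```

```text
t: 18.75
eef_pos: [0.4605, 0.2309, 0.3469]
tool_rot: [0.705, -0.059, 0.705, 0.061]
contact_force: [-0.3, 0.1, -0.2]
gripper_width: 0.704
px per mm up [-0.039 -0.248]
box shift px (0.9609481903642492, array([-0.214537 , -0.3808181], dtype=float32)) static red tester (0.9998593216251005, array([-0.00886876, -0.00367608], dtype=float32))
shelf top (1571, np.float64(187.15), np.float64(0.05)) (1572, np.float64(187.49), np.float64(0.05))
cover top (488, np.float64(241.12), np.float64(0.11)) (487, np.float64(242.7), np.float64(0.11))
plat top (333, np.float64(156.12), np.float64(0.3)) (333, np.float64(172.92), np.float64(0.13))
shelf scene (746, np.float64(188.35), np.float64(0.07)) (746, np.float64(189.08), np.float64(0.08))
```

```bash
python3 -c "
from station import bot
print(bot.hand_in())"
```

```text
the job is handed in; nothing more can be done
None
```

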